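Swing a display mount square against its stop and clamp it

TASK

The carving's black display mount is standing askew on its riser. Without touching the carving, push the mount near its free corner so that it turns on its pin until it rests snugly against the rubber tip of the set screw, and press no harder than about 10 N. Then bring the swing clamp round behind the mount by its upright grip until its nose bears snugly on the mount's edge, just as gently, let go, and leave everything else on the table where it is.

Things in the scene. Friction and masses are not known exactly. Their poses are not given: they have to be found in the camera images.
- riser: fixed white board 370 x 325 mm, 30 mm high (its deck is 30 mm above the table). Origin on the table under the axis of its fixed steel pin (14 mm diameter, 24 mm tall), about which the mount turns; x and y along its sides, deck from x -70 to 300 and y -175 to 150 mm. In this frame the stop stands near x = 165, y = 118 mm, and faces -y
- mount: loose black acrylic plate 230 x 130 x 12 mm flat on the deck, a hole near one corner over the pin. Origin on the hole's axis at the underside; x along its length (plate from -28 to 202 mm), y across (-28 to 102 mm). With its carving 0.5 to 0.8 kg; a push of 1 to 5 N near the free corner slides it. Starts 0.3 to 0.6 rad clockwise (from above) of the riser's x axis; ends within 0.08 rad of it
- mount_corner (a point): free corner to push near, at (202, -28, 6) mm in the mount's frame, half-way up the plate: the end of the long edge y = -28 mm. Pushed on that edge in the mount's +y direction, the mount turns anticlockwise until its other long edge, y = 102 mm, meets the tip of the stop's screw. Never push the mount harder than 15 N
- carving: pale carved stone disc 76 mm across and 22 mm thick, upright in a brass cradle fixed on the mount, not to be touched. Origin at the cradle's underside, at (78, 48, 12) mm in the mount's frame; it spans 38 mm either way along the mount's x, 16 mm either way along y, and rises 82 mm
- stop: fixed dark angle bracket on the deck, 40 mm wide and 26 mm high, facing -y, holding a set screw with a domed rubber tip (6 mm radius, 6.5 mm above the deck). The tip stands 6 to 24 mm out of the bracket's front, as the screw is set, so where it meets the mount must be felt. Once met it does not yield: never press it above 12 N. Origin on the deck under the middle of the front face
- clamp_grip (a point): middle of the swing clamp's upright black grip, 16 mm diameter, 42 mm long (from 22 to 64 mm above the deck); this point lies 43 mm above the deck, directly above the clamp's nose, 52 mm from clamp_hinge, and moves round it on a circle
- clamp_nose (a point): centre of the clamp's round rubber nose, 8 mm radius, from 2 to 13 mm above the deck; its rim must bear on the mount's edge y = -28 mm, so its centre ends 36 mm to the -y side of the mount's x axis, near x = 190 mm
- clamp_hinge (a point): axis of the clamp's upright pivot bolt, at (240, -44) mm in the riser's frame, 6.5 mm above the deck (the bolt's head stands 20 mm above the deck)
- clamp (a joint): clamp angle, rad: 0 swung clear (arm along 240 degrees in the riser's frame, anticlockwise from its x axis), growing as it turns clockwise from above to the mount's edge y = -28 mm, met at about 0.9 to 1.6; range 0 to 1.75. A stiff pivot (2 to 5 N at the grip) keeps it where it is left. It must never press the mount above 12 N
- label: bystander on the riser: small clear label holder, 75 x 26 x 52 mm; origin centre of its underside
- hexkey: bystander on the riser: hex key, 85 mm long, 5 mm thick; origin at the middle of the long leg
- waxjar: bystander on the riser: small jar with a metal lid, 44 mm diameter, 36 mm high
- pen: bystander: ball pen, 138 mm, lying on the open guest book
- glassblock: bystander: green glass block, 75 mm cube
- taperoll: bystander: roll of clear tape lying flat, 84 mm diameter, 19 mm high
- driver: bystander: screwdriver lying on the table, 180 mm long

How it is judged:
By the outcome, as a careful person would: the job done as asked, in the order asked, and still so for the second after the job is handed in, with the robot touching nothing.
It also fails if it takes over 72 s, if anything falls off the work surface, if the arm or the gripper's body presses on something with over 40 N, if the wrist force passes 120 N, or if a joint passes its speed limit or range.

ROBOT

A 7-joint arm with a two-finger parallel gripper is mounted at the origin on the work surface. World frame = base frame: x ahead of the robot, y to its left, z up, the work surface at z = 0. Lengths are in m, angles in rad, forces in N, time in s.
With the tool pointing down it reaches from about 0.4 to 0.875 m from the base axis. Payload 6.5 kg.
Tool frame: the origin (TCP) lies at the very end of the fingers, on their centre line; the grasp point (between the pads) lies behind it (grip_depth is the x of the grasp point in the tool frame, in m); x points along the fingers, y is the direction in which the jaws open and shut, and the axes are right-handed (so a half turn about x gives the same grasp; the last joint's range is limited). The gripper opens to 88 mm and grips with 3 to 60 N. Pads are 18 mm wide; open, the fingers measure 123 mm over their backs; the gripper's body (75 mm by 187 mm) begins 45 mm behind the grasp point.
Start: joints at [1.162, 0.536, -0.004, 1.538, 0.003, 1.067, -0.071], TCP at [0.218, -0.612, 0.203] pointing down, gripper open.
Joint ranges: [-2.7, 2.7], [-0.37, 2.16], [-1.27, 1.26], [0.24, 2.4], [-1.31, 4.45], [0.19, 1.91], [-2.76, 2.76]. Speed limits (rad/s): [2.39, 2.39, 3.14, 3.14, 3.14, 3.14, 3.14].

INTERFACE

Orientations are given as a unit quaternion [w, x, y, z].
In Python, from rig import * gives the robot as it stands.
- The arm moves only by the shell command python3 -m pendant 'ROWS' [FORCE]. ROWS is JSON, a list of rows, each an object of numbers: "rx", "ry", "rz": the turn, a rotation vector about the world's x, y, z in rad; "x", "y", "z": the shift along the world's x, y, z in m; "fingers": the closure, from -1 (fully open) to 1 (shut). In form: [{"rx": .., "ry": .., "rz": .., "x": .., "y": .., "z": .., "fingers": ..}, ...]. A call has exactly 10 rows; each row shifts and turns the commanded pose from where the row before left it; what a row does not reach is not made up. A row lasts 1/12 s, in which the tool goes at most 41.7 mm and 7.16 degrees, less where a joint would pass 70% of its speed; a pose out of reach is approached as far as the arm can. A call is refused whole if a number of a shift passes 0.0417 or a number of a turn 0.125, either way. A call with a gripper value outside its range is refused whole. The fingers move at their own pace and stop on an object; FORCE is the grip in N (left out, the last holds). Time passes only in rows, so rows that do not move let the fingers close, or fill a call up. It gives the time, the measured TCP pose, the force and the opening at its end, in the units of the state.
- sense(): the state, without advancing time (a new reading comes with each control period).
- grab_frame(name): name is "scene" or "top" or "wrist"; returns a dict with "image" (384x512x3 uint8, red, green, blue), "mtx" (3x3 intrinsics, pixels), "camera_from_world" (4x4, takes a point from world to camera coordinates); the wrist camera has in their place "tool_from_camera" (4x4, takes a point from camera to tool coordinates, whose origin is the TCP and whose axes are the tool frame's). Camera axes: x right, y down, z forward; pixel columns grow to the right and rows downward; lengths in m; the calibration is good to about 2 mm. A picture is of the moment at which its call begins: read the wrist's pose just before it. There is no depth.
- sign_off(): hands the job in, once; it reports no verdict.
The state is a dict: "clock": time; "q": joint angles; "qvel": joint speeds; "tau": joint torques, N m; "position": TCP position; "eef_rot": TCP orientation; "contact_force": force on the tool from outside, world axes, zero at the start; "ft_torque": the same for the moment, N m; "grip_width": finger opening in m.
Only numpy, scipy, OpenCV 4.12 (cv2) and the standard library are available. Lean on these libraries where they do the work, as an engineer would, in place of code of your own. Each camera call takes 0.05 s, during which the arm holds its last target.

## Working session

There is one attempt and no reset: what is moved stays moved. The work goes in short steps, Python scripts to look and compute and a shell command to move; the robot and the scene stay as the last step left them, time stands still between calls to the robot, and variables do not carry over. Pictures are saved under pics/ and viewed, and the job is handed in when it is done.

```bash
mkdir -p pics; ls
python3 - <<'E'
from rig import *
import cv2
s=sense();print({k:(v if isinstance(v,(int,float)) else [round(float(x),4) for x in v]) for k,v in s.items()})
for n in ["scene","top","wrist"]:
    f=grab_frame(n);cv2.imwrite(f"pics/{n}0.png",f["image"][:,:,::-1])
    import numpy as np
    np.savez(f"{n}0.npz",**f)
    print(n,f["mtx"].tolist(),np.round(f.get("camera_from_world",f.get("tool_from_camera")),4).tolist())
E
```

```text
pics
{'clock': 0.0, 'q': [1.1618, 0.5372, -0.0044, 1.5388, 0.0026, 1.0673, -0.0712], 'qvel': [0.0011, -0.0008, -0.0001, -0.0012, 0.001, -0.0009, -0.0012], 'tau': [-0.0004, -57.0969, 0.9905, -25.1599, -0.0563, 0.0178, 0.0001], 'position': [0.2182, -0.6116, 0.2018], 'eef_rot': [-0.12, -0.6966, -0.1212, 0.6969], 'contact_force': [-0.4724, 0.7973, 0.5048], 'ft_torque': [-0.028, -0.0274, 0.0185], 'grip_width': 0.08797145444613155}
scene [[405.2493618638472, 0.0, 257.79678825334605], [0.0, 405.2493618638472, 197.6863896202346], [0.0, 0.0, 1.0]] [[0.5518, 0.834, 0.0063, -0.2985], [0.6387, -0.4177, -0.6462, -0.3188], [-0.5363, 0.3606, -0.7631, 1.5659], [0.0, 0.0, 0.0, 1.0]]
top [[408.8673677781398, 0.0, 250.00680720788947], [0.0, 408.8673677781398, 191.53774531720566], [0.0, 0.0, 1.0]] [[-0.0018, -0.9999, 0.0108, -0.0142], [-0.9902, 0.0003, -0.1396, 0.5519], [0.1396, -0.011, -0.9901, 1.3854], [0.0, 0.0, 0.0, 1.0]]
wrist [[297.6593168609346, 0.0, 254.1486308760597], [0.0, 297.6593168609346, 195.97583094316838], [0.0, 0.0, 1.0]] [[0.0002, -0.3013, 0.9535, -0.1828], [1.0, -0.0011, -0.0006, -0.0016], [0.0013, 0.9535, 0.3013, -0.0786], [0.0, 0.0, 0.0, 1.0]]
```

View pics/scene0.png

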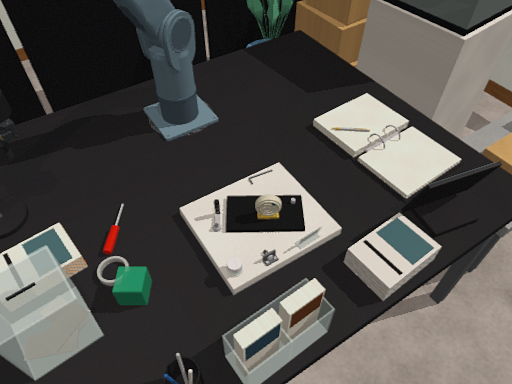

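View pics/top0.png

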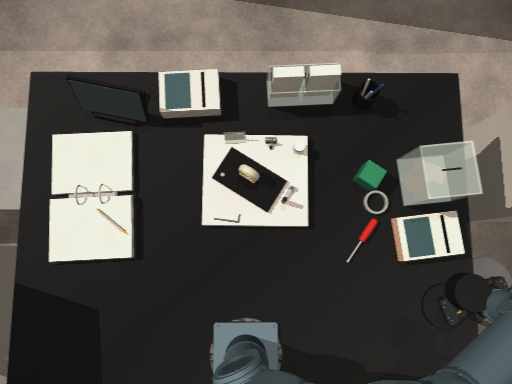

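View pics/wrist0.png

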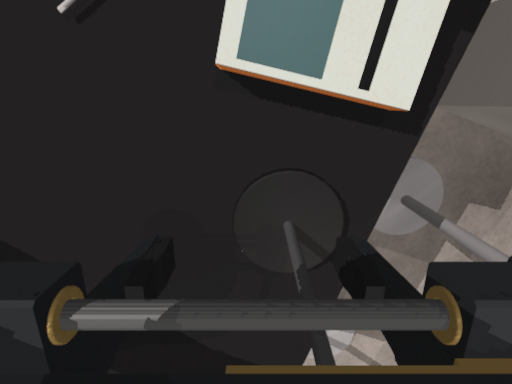

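The top view shows the riser at about (203-308, 136-227), the pin near (222,174), the clamp near (288,198) and the stop near (271,142). I'll enlarge that area.

Run:
```python
import cv2
a=cv2.imread('pics/top0.png')[125:235,195:315];cv2.imwrite('pics/topc.png',cv2.resize(a,None,fx=5,fy=5,interpolation=cv2.INTER_CUBIC))
a=cv2.imread('pics/scene0.png')[160:290,175:345];cv2.imwrite('pics/scc.png',cv2.resize(a,None,fx=4,fy=4,interpolation=cv2.INTER_CUBIC))
```

```text
(no output)
```

View pics/topc.png

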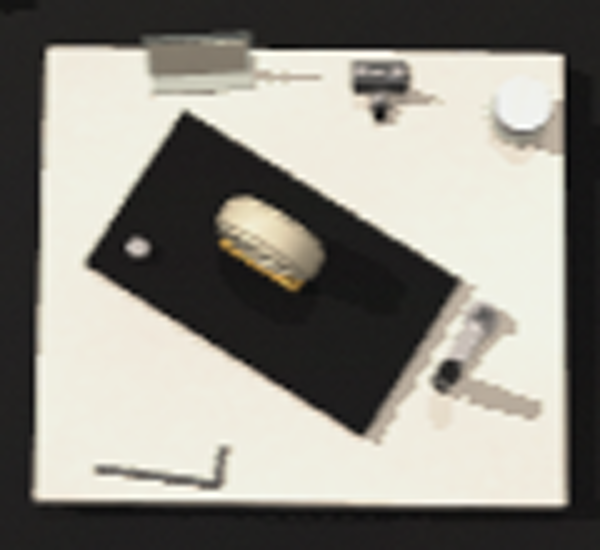

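View pics/scc.png

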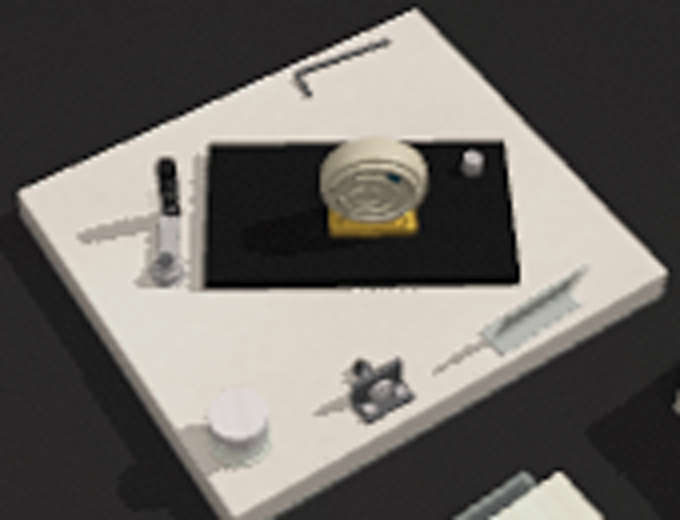

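The crop shows the plate about 30° clockwise, the pin at upper-left of the plate, and the clamp to the right of the free corner. The hex key lies near the riser's robot-side edge. Next I'll compute the poses.

```bash
cat > h.py <<'E'
import numpy as np,cv2
def ray(f,uv,z):
    K=f["mtx"];T=f["camera_from_world"];R=T[:3,:3];t=T[:3,3]
    c=-R.T@t; d=R.T@np.linalg.inv(K)@np.array([uv[0],uv[1],1.]);return c+d*(z-c[2])/d[2]
def proj(f,p):
    T=f["camera_from_world"];q=f["mtx"]@(T[:3,:3]@p+T[:3,3]);return q[:2]/q[2]
def rect_lsq(cs,loc):
    # rigid 2D fit loc->cs
    a=loc-loc.mean(0);b=cs-cs.mean(0)
    th=np.arctan2((a[:,0]*b[:,1]-a[:,1]*b[:,0]).sum(),(a*b).sum())
    R=np.array([[np.cos(th),-np.sin(th)],[np.sin(th),np.cos(th)]])
    t=cs.mean(0)-R@loc.mean(0);return th,t,np.linalg.norm((loc@R.T+t)-cs,axis=1)
E
python3 - <<'E'
from h import *
f=np.load('top0.npz');g=np.load('scene0.npz')
def topc(u,v): return (195+(u+.5)/5-.5,125+(v+.5)/5-.5)
def scc(u,v): return (175+(u+.5)/4-.5,160+(v+.5)/4-.5)
# riser corners: top px ordering loc
loc=np.array([[-.07,.15],[.3,.15],[.3,-.175],[-.07,-.175]])
ct=np.array([ray(f,topc(*p),.03)[:2] for p in [(45,46),(565,54),(568,505),(33,500)]])
th,t,e=rect_lsq(ct,loc);print('riser top',th,t,e)
cs=np.array([ray(g,scc(*p),.03)[:2] for p in [(665,272),(228,520),(20,193),(417,10)]])
th2,t2,e2=rect_lsq(cs,loc);print('riser scene',th2,t2,e2)
lm=np.array([[-.028,.102],[.202,.102],[.202,-.028],[-.028,-.028]])
mt=np.array([ray(f,topc(*p),.042)[:2] for p in [(185,111),(460,279),(364,437),(87,263)]])
a,b,e=rect_lsq(mt,lm);print('mount top',a,b,e,a-th)
ms=np.array([ray(g,scc(*p),.042)[:2] for p in [(519,286),(206,288),(210,144),(502,143)]])
a2,b2,e2=rect_lsq(ms,lm);print('mount scene',a2,b2,e2)
print('pin',ray(f,topc(138,245),.054),ray(g,scc(472,156),.054))
print('grip top',ray(f,topc(449,372),.094),ray(g,scc(166,165),.094))
R=lambda a:np.array([[np.cos(a),-np.sin(a)],[np.sin(a),np.cos(a)]])
Rr=R(th);h=t+Rr@[.240,-.044];print('hinge',h,'grip0',h+.052*Rr@[np.cos(4*np.pi/3),np.sin(4*np.pi/3)])
print('stop',t+Rr@[.165,.118])
print('corner',b+R(a)@[.202,-.028])
E
```

```text
riser top -1.5836983699817155 [0.6112157 0.0815463] [0.00112092 0.00165212 0.00143465 0.00072098]
riser scene -1.587471061533813 [0.61370475 0.07854997] [0.0030107  0.00179509 0.00395847 0.00144309]
mount top -2.1304399046099123 [0.61076682 0.08100104] [0.00133807 0.00189507 0.00074083 0.00178475] -0.5467415346281967
mount scene -2.1405946738320822 [0.61704213 0.07678638] [0.00362811 0.00427395 0.00368129 0.0038397 ]
pin [0.61257147 0.08165155 0.054     ] [0.61055493 0.07995724 0.054     ]
grip top [ 0.51891858 -0.12902478  0.094     ] [ 0.52225936 -0.13211648  0.094     ]
hinge [ 0.56412296 -0.15786605] grip0 [ 0.51942883 -0.13128721]
stop [ 0.7270771  -0.08496236]
corner [ 0.47979978 -0.07531797]
```

Run:
```python
from rig import *
import rig
from scipy.spatial.transform import Rotation as Ro
print([n for n in dir(rig) if not n.startswith('_')])
print(getattr(rig,'grip_depth',None))
q=sense()['eef_rot'];print(Ro.from_quat([q[1],q[2],q[3],q[0]]).as_matrix().round(3))
```

```text
['PlanningError', 'grab_frame', 'grip_depth', 'sense', 'sign_off']
-0.0187
[[-0.001  0.336 -0.942]
 [ 0.001 -0.942 -0.336]
 [-1.    -0.001  0.   ]]
```

```bash
cat >> h.py <<'E'
PIN=np.array([.6115,.0810]);TH=-1.585
def R2(a): return np.array([[np.cos(a),-np.sin(a)],[np.sin(a),np.cos(a)]])
def push(a,gap=0,x=.180,half=.0175): return PIN+R2(TH+a)@[x,-.028-half-gap]
HINGE=PIN+R2(TH)@[.240,-.044]
def grip(c): return HINGE+.052*R2(TH)@[np.cos(4*np.pi/3-c),np.sin(4*np.pi/3-c)]
E
python3 - <<'E'
from h import *
for a,g in [(-.547,.03),(-.547,.012),(-.547,0),(-.45,0),(-.3,0),(-.2,0),(-.1,0),(0,0),(.08,0)]: print(a,g,push(a,g).round(4),'yaw tooly',round(TH+a+np.pi/2,3))
for c in np.arange(0,1.7,.2): print(round(c,2),grip(c).round(4))
E
```

```text
-0.547 0.03 [ 0.4518 -0.0312] yaw tooly -0.561
-0.547 0.012 [ 0.467  -0.0408] yaw tooly -0.561
-0.547 0 [ 0.4772 -0.0472] yaw tooly -0.561
-0.45 0 [ 0.4902 -0.0596] yaw tooly -0.464
-0.3 0 [ 0.5126 -0.0761] yaw tooly -0.314
-0.2 0 [ 0.5288 -0.0852] yaw tooly -0.214
-0.1 0 [ 0.5458 -0.0926] yaw tooly -0.114
0 0 [ 0.5634 -0.0983] yaw tooly -0.014
0.08 0 [ 0.5779 -0.1016] yaw tooly 0.066
0.0 [ 0.5194 -0.1317]
0.2 [ 0.5256 -0.1234]
0.4 [ 0.5333 -0.1164]
0.6 [ 0.5423 -0.1111]
0.8 [ 0.5521 -0.1078]
1.0 [ 0.5624 -0.1064]
1.2 [ 0.5727 -0.1071]
1.4 [ 0.5828 -0.1098]
1.6 [ 0.592  -0.1145]
```

```bash
R='{"x":0.0117,"y":0.029,"rz":0.0333,"fingers":1}'
python3 -m pendant '[{"x":0.0117,"y":0.029,"rz":0.0333,"fingers":1},{"x":0.0117,"y":0.029,"rz":0.0333,"fingers":1},{"x":0.0117,"y":0.029,"rz":0.0333,"fingers":1},{"x":0.0117,"y":0.029,"rz":0.0333,"fingers":1},{"x":0.0117,"y":0.029,"rz":0.0333,"fingers":1},{"x":0.0117,"y":0.029,"rz":0.0333,"fingers":1},{"x":0.0117,"y":0.029,"rz":0.0333,"fingers":1},{"x":0.0117,"y":0.029,"rz":0.0333,"fingers":1},{"x":0.0117,"y":0.029,"rz":0.0333,"fingers":1},{"x":0.0117,"y":0.029,"rz":0.0333,"fingers":1}]' 20
python3 -m pendant '[{"x":0.0117,"y":0.029,"rz":0.0333,"fingers":1},{"x":0.0117,"y":0.029,"rz":0.0333,"fingers":1},{"x":0.0117,"y":0.029,"rz":0.0333,"fingers":1},{"x":0.0117,"y":0.029,"rz":0.0333,"fingers":1},{"x":0.0117,"y":0.029,"rz":0.0333,"fingers":1},{"x":0.0117,"y":0.029,"rz":0.0333,"fingers":1},{"x":0.0117,"y":0.029,"rz":0.0333,"fingers":1},{"x":0.0117,"y":0.029,"rz":0.0333,"fingers":1},{"x":0.0117,"y":0.029,"rz":0.0333,"fingers":1},{"x":0.0117,"y":0.029,"rz":0.0333,"fingers":1}]'
```

```text
invalid input at $[0]: expected keys rx, ry, rz, x, y, z, fingers
invalid input at $[0]: expected keys rx, ry, rz, x, y, z, fingers
```

All keys are needed in every row.

```bash
python3 -m pendant '[{"rx":0,"ry":0,"rz":0.0333,"x":0.0117,"y":0.029,"z":0,"fingers":1},{"rx":0,"ry":0,"rz":0.0333,"x":0.0117,"y":0.029,"z":0,"fingers":1},{"rx":0,"ry":0,"rz":0.0333,"x":0.0117,"y":0.029,"z":0,"fingers":1},{"rx":0,"ry":0,"rz":0.0333,"x":0.0117,"y":0.029,"z":0,"fingers":1},{"rx":0,"ry":0,"rz":0.0333,"x":0.0117,"y":0.029,"z":0,"fingers":1},{"rx":0,"ry":0,"rz":0.0333,"x":0.0117,"y":0.029,"z":0,"fingers":1},{"rx":0,"ry":0,"rz":0.0333,"x":0.0117,"y":0.029,"z":0,"fingers":1},{"rx":0,"ry":0,"rz":0.0333,"x":0.0117,"y":0.029,"z":0,"fingers":1},{"rx":0,"ry":0,"rz":0.0333,"x":0.0117,"y":0.029,"z":0,"fingers":1},{"rx":0,"ry":0,"rz":0.0333,"x":0.0117,"y":0.029,"z":0,"fingers":1}]' 20
```

```text
clock: 0.98
position: [0.3356, -0.3207, 0.2026]
eef_rot: [-0.235, -0.667, -0.235, 0.667]
contact_force: [-0.1, -0.5, 0.1]
grip_width: 0.0236
```

```bash
python3 -m pendant '[{"rx":0,"ry":0,"rz":0.0333,"x":0.0117,"y":0.029,"z":0,"fingers":1},{"rx":0,"ry":0,"rz":0.0333,"x":0.0117,"y":0.029,"z":0,"fingers":1},{"rx":0,"ry":0,"rz":0.0333,"x":0.0117,"y":0.029,"z":0,"fingers":1},{"rx":0,"ry":0,"rz":0.0333,"x":0.0117,"y":0.029,"z":0,"fingers":1},{"rx":0,"ry":0,"rz":0.0333,"x":0.0117,"y":0.029,"z":0,"fingers":1},{"rx":0,"ry":0,"rz":0.0333,"x":0.0117,"y":0.029,"z":0,"fingers":1},{"rx":0,"ry":0,"rz":0.0333,"x":0.0117,"y":0.029,"z":0,"fingers":1},{"rx":0,"ry":0,"rz":0.0333,"x":0.0117,"y":0.029,"z":0,"fingers":1},{"rx":0,"ry":0,"rz":0.0333,"x":0.0117,"y":0.029,"z":0,"fingers":1},{"rx":0,"ry":0,"rz":0.0333,"x":0.0117,"y":0.029,"z":0,"fingers":1}]'
```

```text
clock: 1.82
position: [0.4527, -0.0308, 0.2026]
eef_rot: [-0.342, -0.619, -0.342, 0.619]
contact_force: [1.0, -0.2, 0.1]
grip_width: 0.0003
```

Run:
```python
from rig import *
import cv2
f=grab_frame("wrist");cv2.imwrite("pics/w1.png",f["image"][:,:,::-1])
```

```text
(no output)
```

View pics/w1.png

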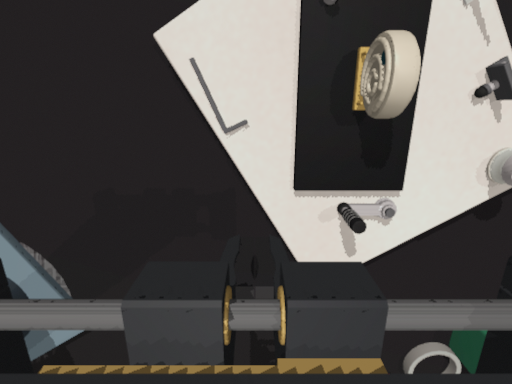

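The wrist view shows the mount square with the tool, its free corner at (296,190). The clamp grip is at (350,215), and the hex key at (215,100) is away from the descent. Descending.

```bash
python3 -m pendant '[{"rx":0,"ry":0,"rz":0,"x":0,"y":0,"z":-0.02,"fingers":1},{"rx":0,"ry":0,"rz":0,"x":0,"y":0,"z":-0.02,"fingers":1},{"rx":0,"ry":0,"rz":0,"x":0,"y":0,"z":-0.02,"fingers":1},{"rx":0,"ry":0,"rz":0,"x":0,"y":0,"z":-0.02,"fingers":1},{"rx":0,"ry":0,"rz":0,"x":0,"y":0,"z":-0.02,"fingers":1},{"rx":0,"ry":0,"rz":0,"x":0,"y":0,"z":-0.02,"fingers":1},{"rx":0,"ry":0,"rz":0,"x":0,"y":0,"z":-0.02,"fingers":1},{"rx":0,"ry":0,"rz":0,"x":0,"y":0,"z":-0.015,"fingers":1},{"rx":0,"ry":0,"rz":0,"x":0,"y":0,"z":-0.007,"fingers":1},{"rx":0,"ry":0,"rz":0,"x":0,"y":0,"z":-0.003,"fingers":1}]'
python3 - <<'E'
from rig import *
import cv2
print(sense()['position'],sense()['contact_force'])
f=grab_frame("wrist");cv2.imwrite("pics/w2.png",f["image"][:,:,::-1])
f=grab_frame("top");cv2.imwrite("pics/t2.png",cv2.resize(f["image"][115:265,180:330,::-1],None,fx=4,fy=4))
E
```

```text
clock: 2.7
position: [0.4516, -0.0323, 0.0367]
eef_rot: [-0.341, -0.618, -0.342, 0.62]
contact_force: [-0.0, -0.1, -0.4]
grip_width: 0.0006
[ 0.45164481 -0.03225379  0.03666497] [-0.04164226 -0.05518842 -0.4384603 ]
```

View pics/w2.png

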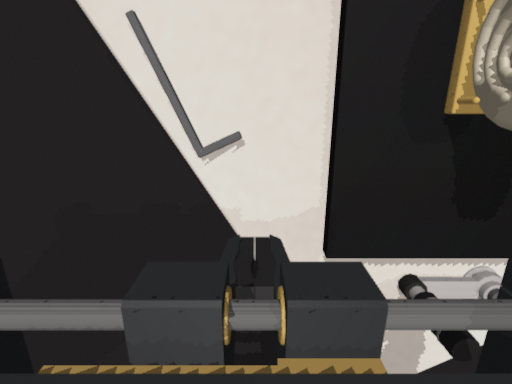

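The fingertip is at about (255,230), beside the plate edge at column 326 with a gap of roughly 30 mm, and clear of the hex key. I'll close most of the gap.

```bash
python3 -m pendant '[{"rx":0,"ry":0,"rz":0,"x":0.004,"y":-0.0025,"z":0,"fingers":1},{"rx":0,"ry":0,"rz":0,"x":0.004,"y":-0.0025,"z":0,"fingers":1},{"rx":0,"ry":0,"rz":0,"x":0.004,"y":-0.0025,"z":0,"fingers":1},{"rx":0,"ry":0,"rz":0,"x":0.004,"y":-0.0025,"z":0,"fingers":1},{"rx":0,"ry":0,"rz":0,"x":0.004,"y":-0.0025,"z":0,"fingers":1},{"rx":0,"ry":0,"rz":0,"x":0.001,"y":-0.0006,"z":0,"fingers":1},{"rx":0,"ry":0,"rz":0,"x":0.001,"y":-0.0006,"z":0,"fingers":1},{"rx":0,"ry":0,"rz":0,"x":0.001,"y":-0.0006,"z":0,"fingers":1},{"rx":0,"ry":0,"rz":0,"x":0.001,"y":-0.0006,"z":0,"fingers":1},{"rx":0,"ry":0,"rz":0,"x":0.001,"y":-0.0006,"z":0,"fingers":1}]'
python3 - <<'E'
from rig import *
import cv2
f=grab_frame("wrist");cv2.imwrite("pics/w3.png",f["image"][:,:,::-1])
E
```

```text
clock: 3.63
position: [0.4774, -0.0476, 0.0376]
eef_rot: [-0.342, -0.619, -0.342, 0.619]
contact_force: [0.8, 0.9, -0.3]
grip_width: 0.0003
```

View pics/w3.png

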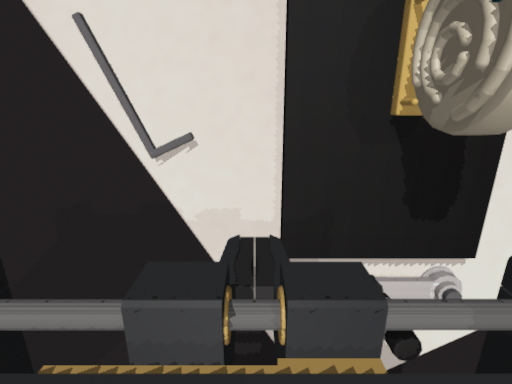

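```bash
python3 -m pendant '[{"rx":0,"ry":0,"rz":0.024,"x":0.0032,"y":-0.0031,"z":0,"fingers":1},{"rx":0,"ry":0,"rz":0.024,"x":0.0032,"y":-0.0031,"z":0,"fingers":1},{"rx":0,"ry":0,"rz":0.024,"x":0.0033,"y":-0.0031,"z":0,"fingers":1},{"rx":0,"ry":0,"rz":0.025,"x":0.0033,"y":-0.0031,"z":0,"fingers":1},{"rx":0,"ry":0,"rz":0.025,"x":0.0036,"y":-0.0029,"z":0,"fingers":1},{"rx":0,"ry":0,"rz":0.025,"x":0.0037,"y":-0.0028,"z":0,"fingers":1},{"rx":0,"ry":0,"rz":0.025,"x":0.0037,"y":-0.0028,"z":0,"fingers":1},{"rx":0,"ry":0,"rz":0.025,"x":0.0038,"y":-0.0027,"z":0,"fingers":1},{"rx":0,"ry":0,"rz":0.025,"x":0.0038,"y":-0.0026,"z":0,"fingers":1},{"rx":0,"ry":0,"rz":0.025,"x":0.0038,"y":-0.0026,"z":0,"fingers":1}]'
python3 - <<'E'
from rig import *
import cv2
f=grab_frame("wrist");cv2.imwrite("pics/w4.png",f["image"][:,:,::-1])
E
```

```text
clock: 4.52
position: [0.5129, -0.0766, 0.0376]
eef_rot: [-0.416, -0.572, -0.416, 0.572]
contact_force: [0.3, 0.2, -0.1]
grip_width: 0.0001
```

View pics/w4.png

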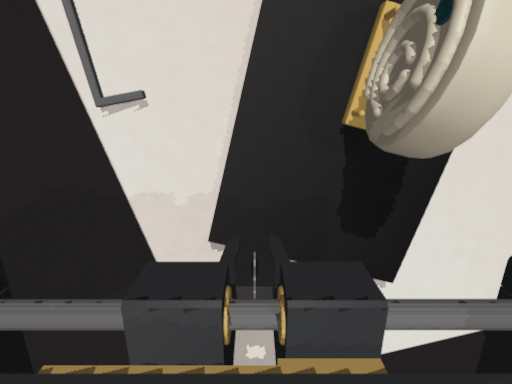

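In the wrist view the plate corner is now left of the finger at (215,243), and the plate has not turned with the tool. I'll check the other views before moving.

Run:
```python
from rig import *
import cv2
from h import *
s=sense();print(s['clock'],s['position'],s['contact_force'])
f=grab_frame("top");cv2.imwrite("pics/t5.png",cv2.resize(f["image"][115:265,180:330,::-1],None,fx=4,fy=4,interpolation=cv2.INTER_CUBIC))
f2=grab_frame("scene");cv2.imwrite("pics/s5.png",cv2.resize(f2["image"][140:290,170:350,::-1],None,fx=4,fy=4,interpolation=cv2.INTER_CUBIC))
for z in (.03,.042):
  p=np.array([s['position'][0],s['position'][1],z]);print(z,'tcp top px',(proj(f,p)-[180,115])*4,'scene',(proj(f2,p)-[170,140])*4)
```

```text
4.5667 [ 0.5137352  -0.07723124  0.03762552] [ 1.17337718 -1.00564656 -0.33042552]
0.03 tcp top px [351.53724944 350.83140628] scene [247.51252696 259.73098535]
0.042 tcp top px [352.2869919 349.2713411] scene [246.84119322 249.73133757]
```

View pics/t5.png

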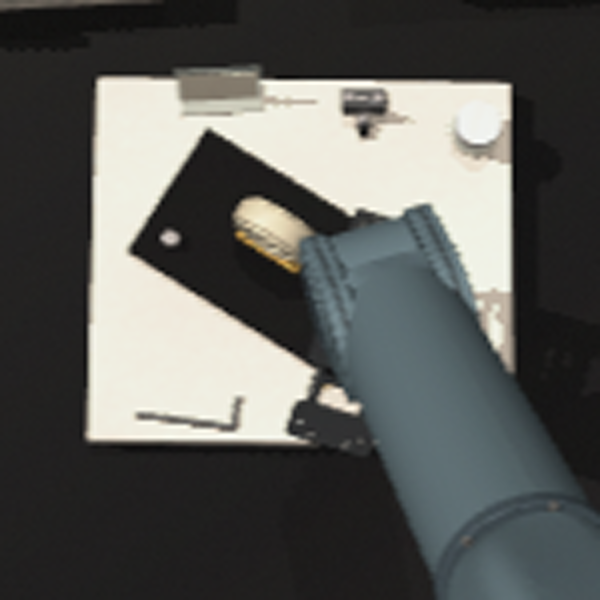

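View pics/s5.png

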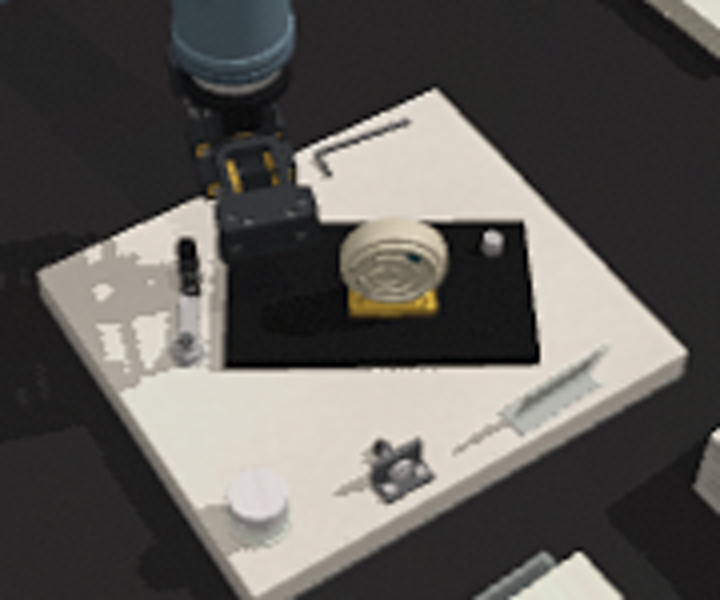

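The scene view shows the plate unmoved and the finger over it. The fingertip rode above the plate at a reported z of 0.0376, so the tip or plate height differs by a few mm from what I assumed. I'll lift, go back, and feel for the deck beside the plate.

```bash
python3 -m pendant '[{"rx":0,"ry":0,"rz":0,"x":0,"y":0,"z":0.012,"fingers":1},{"rx":0,"ry":0,"rz":-0.031,"x":-0.006,"y":0.0047,"z":0,"fingers":1},{"rx":0,"ry":0,"rz":-0.031,"x":-0.006,"y":0.0047,"z":0,"fingers":1},{"rx":0,"ry":0,"rz":-0.031,"x":-0.006,"y":0.0047,"z":0,"fingers":1},{"rx":0,"ry":0,"rz":-0.031,"x":-0.006,"y":0.0047,"z":0,"fingers":1},{"rx":0,"ry":0,"rz":-0.031,"x":-0.006,"y":0.0047,"z":0,"fingers":1},{"rx":0,"ry":0,"rz":-0.031,"x":-0.006,"y":0.0047,"z":0,"fingers":1},{"rx":0,"ry":0,"rz":-0.031,"x":-0.006,"y":0.0047,"z":0,"fingers":1},{"rx":0,"ry":0,"rz":-0.031,"x":-0.007,"y":0.0047,"z":0,"fingers":1},{"rx":0,"ry":0,"rz":0,"x":0,"y":0,"z":-0.008,"fingers":1}]'
python3 - <<'E'
from rig import *
import cv2
f=grab_frame("wrist");cv2.imwrite("pics/w6.png",f["image"][:,:,::-1])
f2=grab_frame("scene");cv2.imwrite("pics/s6.png",cv2.resize(f2["image"][180:250,200:320,::-1],None,fx=6,fy=6,interpolation=cv2.INTER_CUBIC))
E
```

```text
clock: 5.5
position: [0.4636, -0.0378, 0.043]
eef_rot: [0.342, 0.62, 0.341, -0.619]
contact_force: [-0.1, -1.2, 0.0]
grip_width: 0.0004
```

View pics/w6.png

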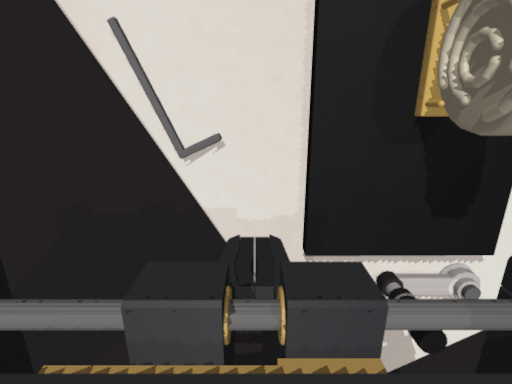

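View pics/s6.png

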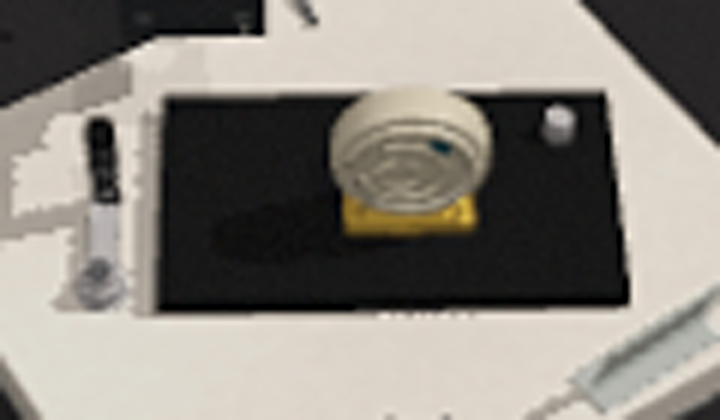

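```bash
python3 -m pendant '[{"rx":0,"ry":0,"rz":0,"x":0,"y":0,"z":-0.002,"fingers":1},{"rx":0,"ry":0,"rz":0,"x":0,"y":0,"z":-0.002,"fingers":1},{"rx":0,"ry":0,"rz":0,"x":0,"y":0,"z":-0.001,"fingers":1},{"rx":0,"ry":0,"rz":0,"x":0,"y":0,"z":-0.001,"fingers":1},{"rx":0,"ry":0,"rz":0,"x":0,"y":0,"z":-0.001,"fingers":1},{"rx":0,"ry":0,"rz":0,"x":0,"y":0,"z":-0.001,"fingers":1},{"rx":0,"ry":0,"rz":0,"x":0,"y":0,"z":-0.001,"fingers":1},{"rx":0,"ry":0,"rz":0,"x":0,"y":0,"z":0,"fingers":1},{"rx":0,"ry":0,"rz":0,"x":0,"y":0,"z":0,"fingers":1},{"rx":0,"ry":0,"rz":0,"x":0,"y":0,"z":0,"fingers":1}]'
python3 - <<'E'
from rig import *
import cv2
f=grab_frame("wrist");cv2.imwrite("pics/w7.png",f["image"][:,:,::-1])
s=sense();print(s['position'],s['contact_force'])
E
```

```text
clock: 6.43
position: [0.4639, -0.0388, 0.0326]
eef_rot: [-0.341, -0.619, -0.341, 0.619]
contact_force: [-0.2, 0.1, 0.4]
grip_width: 0.0004
[ 0.46393234 -0.03885535  0.03266916] [-0.63450997 -0.07865214  0.27733753]
```

Run:
```python
import cv2
a=cv2.imread('pics/w7.png');b=cv2.convertScaleAbs(a[180:384,150:400],alpha=3,beta=30);cv2.imwrite('pics/w7c.png',cv2.resize(b,None,fx=3,fy=2.9))
```

```text
(no output)
```

View pics/w7c.png

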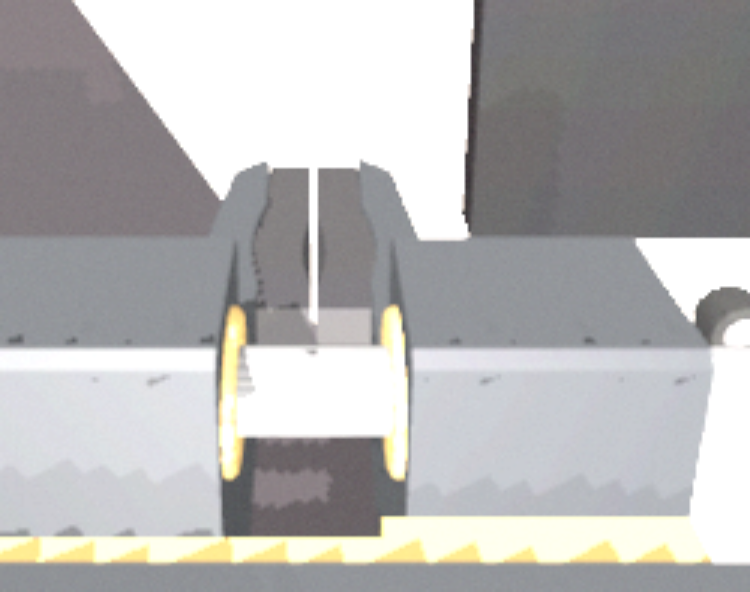

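```bash
python3 -m pendant '[{"rx":0,"ry":0,"rz":0,"x":0,"y":0,"z":-0.001,"fingers":1},{"rx":0,"ry":0,"rz":0,"x":0,"y":0,"z":-0.001,"fingers":1},{"rx":0,"ry":0,"rz":0,"x":0,"y":0,"z":-0.001,"fingers":1},{"rx":0,"ry":0,"rz":0,"x":0,"y":0,"z":-0.001,"fingers":1},{"rx":0,"ry":0,"rz":0,"x":0,"y":0,"z":0,"fingers":1},{"rx":0,"ry":0,"rz":0,"x":0,"y":0,"z":0,"fingers":1},{"rx":0,"ry":0,"rz":0,"x":0,"y":0,"z":0,"fingers":1},{"rx":0,"ry":0,"rz":0,"x":0,"y":0,"z":0,"fingers":1},{"rx":0,"ry":0,"rz":0,"x":0,"y":0,"z":0,"fingers":1},{"rx":0,"ry":0,"rz":0,"x":0,"y":0,"z":0,"fingers":1}]'
```

```text
clock: 7.32
position: [0.4639, -0.0389, 0.0287]
eef_rot: [0.341, 0.619, 0.341, -0.619]
contact_force: [-0.2, -0.7, 0.2]
grip_width: 0.0005
```

Run:
```python
from rig import *
import cv2
from h import *
s=sense();f2=grab_frame("scene");cv2.imwrite("pics/s8.png",cv2.resize(cv2.convertScaleAbs(f2["image"][140:230,190:290,::-1],alpha=1.8,beta=25),None,fx=7,fy=6,interpolation=cv2.INTER_CUBIC))
p=s['position']
for z in (.03,.05,.0937): q=proj(f2,np.array([p[0],p[1],z]));print(z,(q-[190,140])*[7,6])
```

```text
0.03 [308.86845801 297.33646493]
0.05 [307.15341776 271.90510075]
0.0937 [303.25815215 214.14440493]
```

View pics/s8.png

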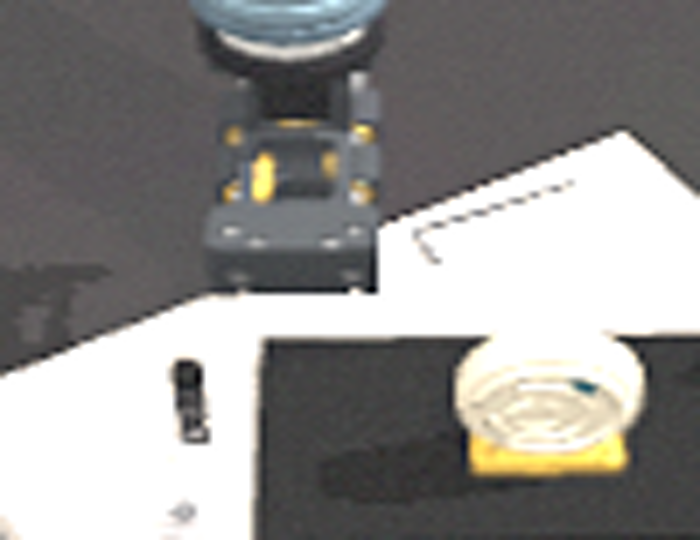

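Run:
```python
from rig import *
from h import *
f2=np.load('scene0.npz')
p=sense()['position']
print(p)
for d in (.0615,.094):
  for z in (.06,.08,.094,.11,.13):
    c=np.array([p[0]+d*.847,p[1]-d*.532])
    print(d,z,[((proj(f2,np.array([*(c+e*np.array([.532,.847])),z]))-[190,140])*[7,6]).round() for e in(-.0375,.0375)])
```

```text
[ 0.4639054  -0.03889181  0.02864274]
0.0615 0.06 [array([217., 351.]), array([392., 349.])]
0.0615 0.08 [array([214., 325.]), array([391., 323.])]
0.0615 0.094 [array([212., 306.]), array([390., 304.])]
0.0615 0.11 [array([209., 284.]), array([390., 282.])]
0.0615 0.13 [array([206., 257.]), array([389., 255.])]
0.094 0.06 [array([214., 401.]), array([392., 399.])]
0.094 0.08 [array([211., 376.]), array([391., 373.])]
0.094 0.094 [array([209., 357.]), array([391., 355.])]
0.094 0.11 [array([206., 335.]), array([390., 333.])]
0.094 0.13 [array([203., 308.]), array([389., 306.])]
```

```bash
python3 -m pendant '[{"rx":0,"ry":0,"rz":0,"x":0,"y":0,"z":-0.001,"fingers":1},{"rx":0,"ry":0,"rz":0,"x":0,"y":0,"z":-0.001,"fingers":1},{"rx":0,"ry":0,"rz":0,"x":0,"y":0,"z":-0.001,"fingers":1},{"rx":0,"ry":0,"rz":0,"x":0,"y":0,"z":0,"fingers":1},{"rx":0,"ry":0,"rz":0,"x":0,"y":0,"z":0,"fingers":1},{"rx":0,"ry":0,"rz":0,"x":0,"y":0,"z":0,"fingers":1},{"rx":0,"ry":0,"rz":0,"x":0,"y":0,"z":0,"fingers":1},{"rx":0,"ry":0,"rz":0,"x":0,"y":0,"z":0,"fingers":1},{"rx":0,"ry":0,"rz":0,"x":0,"y":0,"z":0,"fingers":1},{"rx":0,"ry":0,"rz":0,"x":0,"y":0,"z":0,"fingers":1}]'
```

```text
clock: 8.2
position: [0.4639, -0.0389, 0.0256]
eef_rot: [0.341, 0.619, 0.341, -0.619]
contact_force: [0.6, 0.9, 0.5]
grip_width: 0.0005
```

Run:
```python
from h import *
f=np.load('top0.npz');g=np.load('scene0.npz')
def topc(u,v): return (195+(u+.5)/5-.5,125+(v+.5)/5-.5)
def scc(u,v): return (175+(u+.5)/4-.5,160+(v+.5)/4-.5)
P=[f["mtx"]@f["camera_from_world"][:3],g["mtx"]@g["camera_from_world"][:3]]
A=[(45,46),(565,54),(568,505),(33,500),(185,111),(460,279),(364,437),(87,263),(138,245)]
B=[(665,272),(228,520),(20,193),(417,10),(519,286),(206,288),(210,144),(502,143),(472,156)]
for a,b in zip(A,B):
    X=cv2.triangulatePoints(P[0],P[1],np.array(topc(*a)).reshape(2,1),np.array(scc(*b)).reshape(2,1));print((X[:3]/X[3]).T.round(4))
```

```text
[[0.7612 0.1493 0.0268]]
[[ 0.7564 -0.2231  0.0266]]
[[ 0.4343 -0.2161  0.0274]]
[[0.4376 0.1543 0.0252]]
[[0.7135 0.0495 0.0295]]
[[ 0.5922 -0.1437  0.033 ]]
[[ 0.4805 -0.0744  0.0394]]
[[0.6024 0.1175 0.0373]]
[[0.6117 0.0806 0.055 ]]
```

```bash
python3 -m pendant '[{"rx":0,"ry":0,"rz":0,"x":0,"y":0,"z":-0.001,"fingers":1},{"rx":0,"ry":0,"rz":0,"x":0,"y":0,"z":-0.001,"fingers":1},{"rx":0,"ry":0,"rz":0,"x":0,"y":0,"z":-0.001,"fingers":1},{"rx":0,"ry":0,"rz":0,"x":0,"y":0,"z":0,"fingers":1},{"rx":0,"ry":0,"rz":0,"x":0,"y":0,"z":0,"fingers":1},{"rx":0,"ry":0,"rz":0,"x":0,"y":0,"z":0,"fingers":1},{"rx":0,"ry":0,"rz":0,"x":0,"y":0,"z":0,"fingers":1},{"rx":0,"ry":0,"rz":0,"x":0,"y":0,"z":0,"fingers":1},{"rx":0,"ry":0,"rz":0,"x":0,"y":0,"z":0,"fingers":1},{"rx":0,"ry":0,"rz":0,"x":0,"y":0,"z":0,"fingers":1}]'
python3 - <<'E'
from rig import *
import cv2
f=grab_frame("wrist");a=f["image"][:,:,::-1];cv2.imwrite("pics/w9.png",cv2.convertScaleAbs(a,alpha=1.5,beta=20))
E
```

```text
clock: 9.03
position: [0.4639, -0.0389, 0.0226]
eef_rot: [0.341, 0.619, 0.341, -0.619]
contact_force: [0.0, -0.4, -0.1]
grip_width: 0.0006
```

View pics/w9.png

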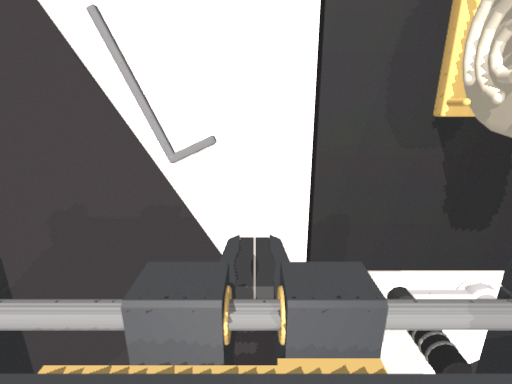

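Run:
```python
from rig import *
from h import *
from scipy.spatial.transform import Rotation as Ro
w=np.load('wrist0.npz');T=w['tool_from_camera'];K=w['mtx']
s=sense();q=s['eef_rot'];Rt=Ro.from_quat([q[1],q[2],q[3],q[0]]).as_matrix()
def pw(P,pos):
    t=Rt.T@(np.array(P)-pos);c=T[:3,:3].T@(t-T[:3,3]);u=K@c;return u[:2]/u[2]
c=PIN+R2(TH-.547)@[.202,-.028]
for z in (.036,.042): print('corner w9',z,pw([*c,z],s['position']))
print('w2',pw([*c,.042],np.array([.4520,-.0315,.0372])))
def pt(t):
    c=T[:3,:3].T@(np.array(t)-T[:3,3]);u=K@c;return (u[:2]/u[2]).round()
for x in (0,-.0187,-.03): print(x,[pt([x,y,z]) for y in(-.0175,.0175) for z in (-.009,.009)])
print(s['position'],T)
```

```text
corner w9 0.036 [308.41602629 265.44574531]
corner w9 0.042 [310.08241552 270.47466931]
w2 [326.99279018 258.62944474]
0 [array([230., 213.]), array([231., 238.]), array([283., 213.]), array([283., 238.])]
-0.0187 [array([228., 224.]), array([228., 252.]), array([286., 224.]), array([285., 252.])]
-0.03 [array([226., 232.]), array([227., 261.]), array([288., 232.]), array([287., 261.])]
[ 0.46384809 -0.03888832  0.02261442] [[ 1.99074406e-04 -3.01308809e-01  9.53526592e-01 -1.82773354e-01]
 [ 9.99999189e-01 -1.13982831e-03 -5.68955874e-04 -1.56640194e-03]
 [ 1.25828803e-03  9.53525932e-01  3.01308337e-01 -7.86464831e-02]
 [ 0.00000000e+00  0.00000000e+00  0.00000000e+00  1.00000000e+00]]
```

Run:
```python
import cv2
a=cv2.imread('pics/w9.png');cv2.imwrite('pics/w9c.png',cv2.resize(cv2.convertScaleAbs(a[220:384,215:512],alpha=2.,beta=10),None,fx=2.6,fy=3.5))
```

```text
(no output)
```

View pics/w9c.png

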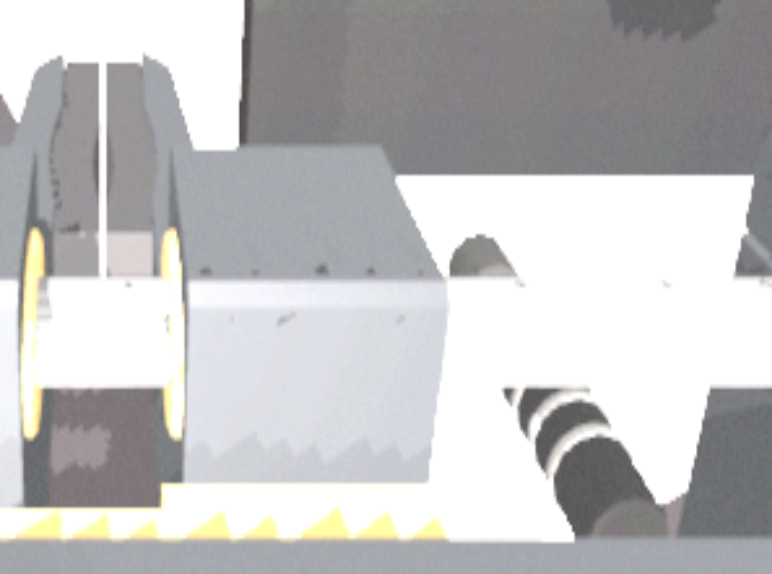

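```bash
python3 -m pendant '[{"rx":0,"ry":0,"rz":0,"x":0,"y":0,"z":-0.001,"fingers":1},{"rx":0,"ry":0,"rz":0,"x":0,"y":0,"z":-0.001,"fingers":1},{"rx":0,"ry":0,"rz":0,"x":0,"y":0,"z":-0.001,"fingers":1},{"rx":0,"ry":0,"rz":0,"x":0,"y":0,"z":-0.001,"fingers":1},{"rx":0,"ry":0,"rz":0,"x":0,"y":0,"z":0,"fingers":1},{"rx":0,"ry":0,"rz":0,"x":0,"y":0,"z":0,"fingers":1},{"rx":0,"ry":0,"rz":0,"x":0,"y":0,"z":0,"fingers":1},{"rx":0,"ry":0,"rz":0,"x":0,"y":0,"z":0,"fingers":1},{"rx":0,"ry":0,"rz":0,"x":0,"y":0,"z":0,"fingers":1},{"rx":0,"ry":0,"rz":0,"x":0,"y":0,"z":0,"fingers":1}]'
```

```text
clock: 9.92
position: [0.4639, -0.0389, 0.0186]
eef_rot: [0.341, 0.619, 0.341, -0.619]
contact_force: [-0.6, 0.2, 0.2]
grip_width: 0.0007
```

```bash
python3 -m pendant '[{"rx":0,"ry":0,"rz":0,"x":0,"y":0,"z":-0.001,"fingers":1},{"rx":0,"ry":0,"rz":0,"x":0,"y":0,"z":-0.001,"fingers":1},{"rx":0,"ry":0,"rz":0,"x":0,"y":0,"z":-0.001,"fingers":1},{"rx":0,"ry":0,"rz":0,"x":0,"y":0,"z":-0.001,"fingers":1},{"rx":0,"ry":0,"rz":0,"x":0,"y":0,"z":0,"fingers":1},{"rx":0,"ry":0,"rz":0,"x":0,"y":0,"z":0,"fingers":1},{"rx":0,"ry":0,"rz":0,"x":0,"y":0,"z":0,"fingers":1},{"rx":0,"ry":0,"rz":0,"x":0,"y":0,"z":0,"fingers":1},{"rx":0,"ry":0,"rz":0,"x":0,"y":0,"z":0,"fingers":1},{"rx":0,"ry":0,"rz":0,"x":0,"y":0,"z":0,"fingers":1}]'
python3 - <<'E'
from rig import *
import cv2
f=grab_frame("wrist");a=f["image"][:,:,::-1];cv2.imwrite("pics/w10.png",cv2.resize(cv2.convertScaleAbs(a[150:384,100:400],alpha=2,beta=20),None,fx=2.6,fy=2.5))
f=grab_frame("scene");a=f["image"][:,:,::-1];cv2.imwrite("pics/s10.png",cv2.resize(cv2.convertScaleAbs(a[140:230,190:290],alpha=1.4,beta=20),None,fx=7,fy=6))
E
```

```text
clock: 10.75
position: [0.4639, -0.0389, 0.0147]
eef_rot: [0.341, 0.619, 0.341, -0.619]
contact_force: [0.7, 0.1, 0.9]
grip_width: 0.0005
```

View pics/w10.png

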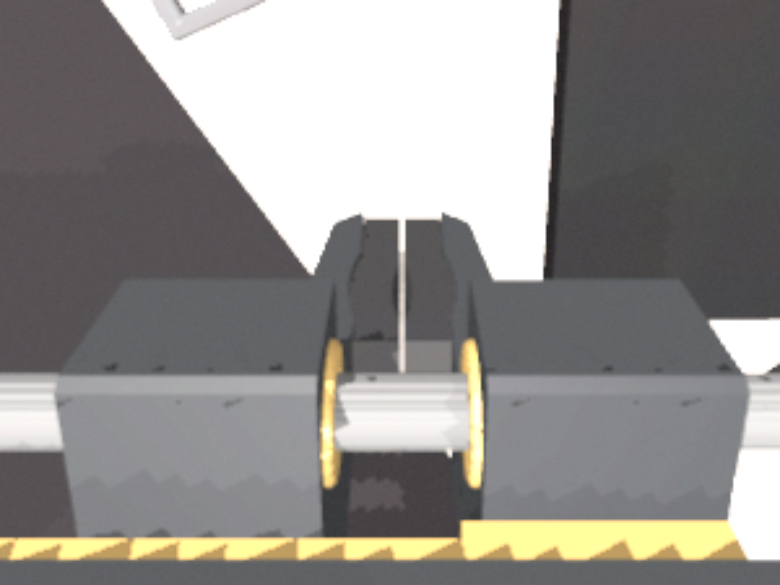

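View pics/s10.png

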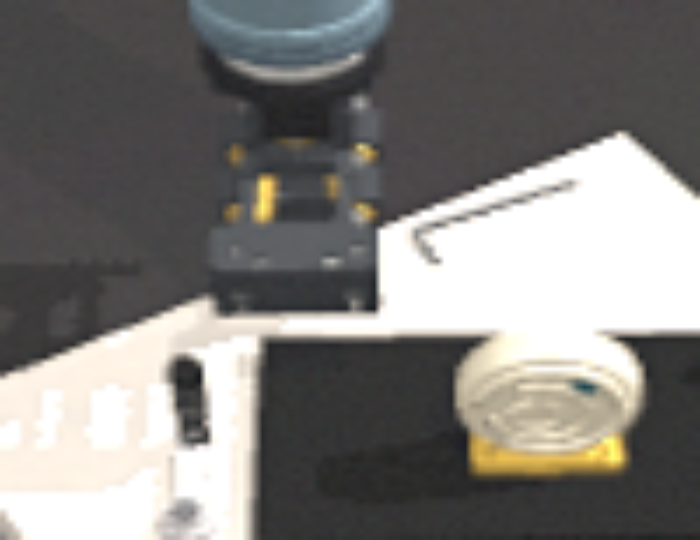

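```bash
python3 -m pendant '[{"rx":0,"ry":0,"rz":0,"x":0,"y":0,"z":-0.001,"fingers":1},{"rx":0,"ry":0,"rz":0,"x":0,"y":0,"z":-0.001,"fingers":1},{"rx":0,"ry":0,"rz":0,"x":0,"y":0,"z":-0.001,"fingers":1},{"rx":0,"ry":0,"rz":0,"x":0,"y":0,"z":-0.001,"fingers":1},{"rx":0,"ry":0,"rz":0,"x":0,"y":0,"z":-0.001,"fingers":1},{"rx":0,"ry":0,"rz":0,"x":0,"y":0,"z":0,"fingers":1},{"rx":0,"ry":0,"rz":0,"x":0,"y":0,"z":0,"fingers":1},{"rx":0,"ry":0,"rz":0,"x":0,"y":0,"z":0,"fingers":1},{"rx":0,"ry":0,"rz":0,"x":0,"y":0,"z":0,"fingers":1},{"rx":0,"ry":0,"rz":0,"x":0,"y":0,"z":0,"fingers":1}]'
```

```text
clock: 11.68
position: [0.4639, -0.0389, 0.0096]
eef_rot: [0.341, 0.619, 0.341, -0.619]
contact_force: [0.3, 0.3, -1.4]
grip_width: 0.0003
```

```bash
python3 -m pendant '[{"rx":0,"ry":0,"rz":0,"x":0,"y":0,"z":-0.001,"fingers":1},{"rx":0,"ry":0,"rz":0,"x":0,"y":0,"z":-0.001,"fingers":1},{"rx":0,"ry":0,"rz":0,"x":0,"y":0,"z":-0.001,"fingers":1},{"rx":0,"ry":0,"rz":0,"x":0,"y":0,"z":-0.001,"fingers":1},{"rx":0,"ry":0,"rz":0,"x":0,"y":0,"z":-0.001,"fingers":1},{"rx":0,"ry":0,"rz":0,"x":0,"y":0,"z":0,"fingers":1},{"rx":0,"ry":0,"rz":0,"x":0,"y":0,"z":0,"fingers":1},{"rx":0,"ry":0,"rz":0,"x":0,"y":0,"z":0,"fingers":1},{"rx":0,"ry":0,"rz":0,"x":0,"y":0,"z":0,"fingers":1},{"rx":0,"ry":0,"rz":0,"x":0,"y":0,"z":0,"fingers":1}]'
python3 - <<'E'
from rig import *
from h import *
f=grab_frame("wrist");a=f["image"][:,:,::-1];cv2.imwrite("pics/w11.png",a)
from scipy.spatial.transform import Rotation as Ro
T=f['tool_from_camera'];K=f['mtx']
s=sense();q=s['eef_rot'];Rt=Ro.from_quat([q[1],q[2],q[3],q[0]]).as_matrix()
def pw(P,pos):
    t=Rt.T@(np.array(P)-pos);c=T[:3,:3].T@(t-T[:3,3]);u=K@c;return u[:2]/u[2]
c=PIN+R2(TH-.547)@[.202,-.028]
for b in (0,.01,.02,.03): print(b,'corner',pw([*c,.042],s['position']+[0,0,b]))
print(s['position'],s['contact_force'])
E
```

```text
clock: 12.52
position: [0.464, -0.0389, 0.0047]
eef_rot: [0.341, 0.619, 0.341, -0.619]
contact_force: [0.6, 0.2, -0.3]
grip_width: 0.0008
0 corner [314.40235353 288.95744469]
0.01 corner [311.19155792 278.9811616 ]
0.02 corner [308.30603341 270.01553041]
0.03 corner [305.69873536 261.91437836]
[ 0.46390299 -0.0388759   0.00465113] [0.28762322 0.38540846 0.22941086]
```

View pics/w11.png

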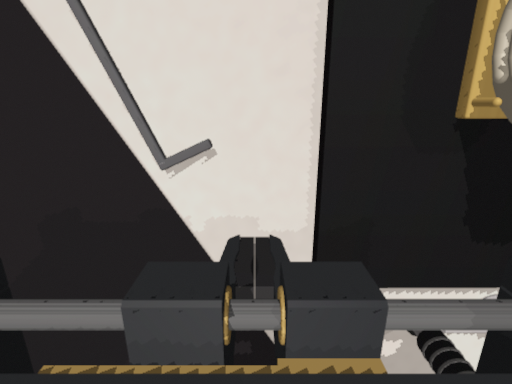

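```bash
python3 -m pendant '[{"rx":0,"ry":0,"rz":0,"x":0,"y":0,"z":-0.001,"fingers":1},{"rx":0,"ry":0,"rz":0,"x":0,"y":0,"z":-0.001,"fingers":1},{"rx":0,"ry":0,"rz":0,"x":0,"y":0,"z":-0.001,"fingers":1},{"rx":0,"ry":0,"rz":0,"x":0,"y":0,"z":-0.001,"fingers":1},{"rx":0,"ry":0,"rz":0,"x":0,"y":0,"z":0,"fingers":1},{"rx":0,"ry":0,"rz":0,"x":0,"y":0,"z":0,"fingers":1},{"rx":0,"ry":0,"rz":0,"x":0,"y":0,"z":0,"fingers":1},{"rx":0,"ry":0,"rz":0,"x":0,"y":0,"z":0,"fingers":1},{"rx":0,"ry":0,"rz":0,"x":0,"y":0,"z":0,"fingers":1},{"rx":0,"ry":0,"rz":0,"x":0,"y":0,"z":0,"fingers":1}]'
```

```text
clock: 13.4
position: [0.4639, -0.0389, 0.0007]
eef_rot: [0.341, 0.619, 0.341, -0.619]
contact_force: [-0.7, -0.3, 0.5]
grip_width: 0.0005
```

Run:
```python
from h import *
from rig import *
g=grab_frame("scene");cv2.imwrite("pics/s12.png",cv2.resize(cv2.convertScaleAbs(g["image"][150:220,200:280,::-1],alpha=2,beta=30),None,fx=8,fy=8))
p=sense()['position']
for d in (.0175,.029,.06):
  for z in (.03,.05,.07,.09,.11,.13):
    c=np.array([p[0]+d*.847,p[1]-d*.532]);print(d,z,[((proj(g,np.array([*(c+e*np.array([.532,.847])),z]))-[200,150])*8).round() for e in(-.0375,.0375)])
```

```text
0.0175 0.03 [array([176., 351.]), array([368., 349.])]
0.0175 0.05 [array([173., 318.]), array([367., 315.])]
0.0175 0.07 [array([170., 283.]), array([366., 280.])]
0.0175 0.09 [array([167., 247.]), array([366., 245.])]
0.0175 0.11 [array([163., 211.]), array([365., 208.])]
0.0175 0.13 [array([160., 174.]), array([364., 171.])]
0.029 0.03 [array([175., 374.]), array([368., 371.])]
0.029 0.05 [array([172., 340.]), array([367., 337.])]
0.029 0.07 [array([169., 305.]), array([367., 303.])]
0.029 0.09 [array([166., 270.]), array([366., 267.])]
0.029 0.11 [array([162., 234.]), array([365., 231.])]
0.029 0.13 [array([159., 196.]), array([364., 194.])]
0.06 0.03 [array([173., 435.]), array([369., 433.])]
0.06 0.05 [array([169., 402.]), array([368., 399.])]
0.06 0.07 [array([166., 368.]), array([367., 365.])]
0.06 0.09 [array([163., 332.]), array([366., 330.])]
0.06 0.11 [array([159., 296.]), array([365., 293.])]
0.06 0.13 [array([155., 259.]), array([364., 256.])]
```

View pics/s12.png

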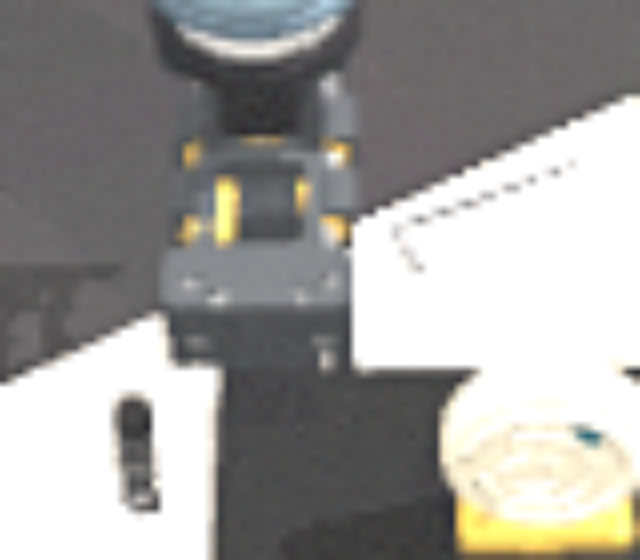

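Run:
```python
import cv2
a=cv2.imread('pics/wrist0.png');cv2.imwrite('pics/w0c.png',cv2.resize(cv2.convertScaleAbs(a[200:384,0:512],alpha=2.5,beta=30),None,fx=1.56,fy=3))
```

```text
(no output)
```

View pics/w0c.png

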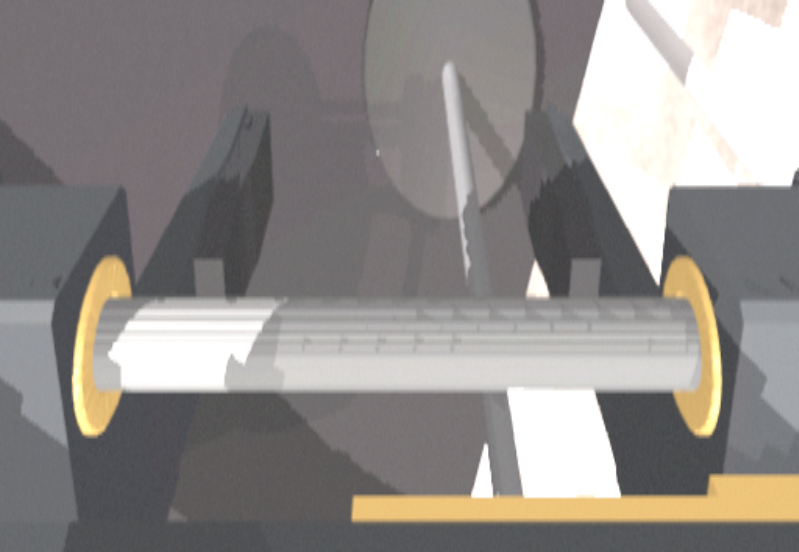

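Wrist-view geometry settles it. With the gripper open, the 88 mm gap at the tips spans columns 173–338, so the real fingertips sit about 38 mm behind the reported TCP, and the body is offset by the same amount. The tip is now at about z 0.039, which is a good pushing height. Next I'll approach the edge.

```bash
python3 -m pendant '[{"rx":0,"ry":0,"rz":0,"x":0.0026,"y":-0.0016,"z":-0.001,"fingers":1},{"rx":0,"ry":0,"rz":0,"x":0.0026,"y":-0.0016,"z":-0.001,"fingers":1},{"rx":0,"ry":0,"rz":0,"x":0.0026,"y":-0.0016,"z":0,"fingers":1},{"rx":0,"ry":0,"rz":0,"x":0.0026,"y":-0.0016,"z":0,"fingers":1},{"rx":0,"ry":0,"rz":0,"x":0.0026,"y":-0.0016,"z":0,"fingers":1},{"rx":0,"ry":0,"rz":0,"x":0.001,"y":-0.0006,"z":0,"fingers":1},{"rx":0,"ry":0,"rz":0,"x":0.001,"y":-0.0006,"z":0,"fingers":1},{"rx":0,"ry":0,"rz":0,"x":0.001,"y":-0.0006,"z":0,"fingers":1},{"rx":0,"ry":0,"rz":0,"x":0,"y":0,"z":0,"fingers":1},{"rx":0,"ry":0,"rz":0,"x":0,"y":0,"z":0,"fingers":1}]'
python3 - <<'E'
from rig import *
from h import *
f=grab_frame("wrist");a=f["image"][:,:,::-1];cv2.imwrite("pics/w13.png",cv2.convertScaleAbs(a,alpha=1.3,beta=15))
E
```

```text
clock: 14.28
position: [0.4798, -0.0486, -0.0014]
eef_rot: [-0.341, -0.619, -0.341, 0.619]
contact_force: [-0.4, -0.2, -0.6]
grip_width: 0.0005
```

View pics/w13.png

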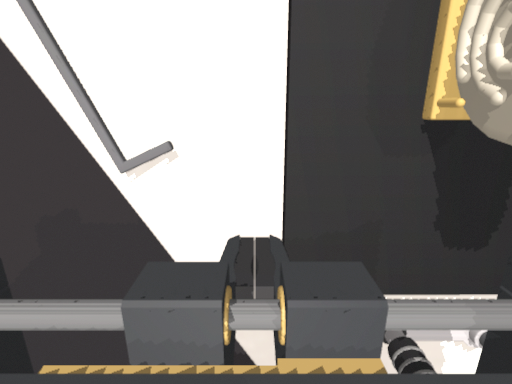

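```bash
python3 - <<'E'
from h import *
for a,b,n in [(-.547,-.4,5),(-.4,-.25,5),(-.25,-.1,5),(-.1,0,5)]:
  d=(push(b,0,.18,.013)-push(a,0,.18,.013))/n*1000;print(a,b,n,d.round(2),(b-a)/n)
E
python3 -m pendant '[{"rx":0,"ry":0,"rz":0.02,"x":0.0032,"y":-0.0028,"z":0,"fingers":1},{"rx":0,"ry":0,"rz":0.02,"x":0.0028,"y":-0.0025,"z":0,"fingers":1},{"rx":0,"ry":0,"rz":0.02,"x":0.0028,"y":-0.0024,"z":0,"fingers":1},{"rx":0,"ry":0,"rz":0.02,"x":0.0028,"y":-0.0024,"z":0,"fingers":1},{"rx":0,"ry":0,"rz":0.02,"x":0.0028,"y":-0.0023,"z":0,"fingers":1},{"rx":0,"ry":0,"rz":0.02,"x":0.0029,"y":-0.0023,"z":0,"fingers":1},{"rx":0,"ry":0,"rz":0.02,"x":0.0029,"y":-0.0022,"z":0,"fingers":1},{"rx":0,"ry":0,"rz":0,"x":0,"y":0,"z":0,"fingers":1},{"rx":0,"ry":0,"rz":0,"x":0,"y":0,"z":0,"fingers":1},{"rx":0,"ry":0,"rz":0,"x":0,"y":0,"z":0,"fingers":1}]'
python3 - <<'E'
from rig import *
from h import *
f=grab_frame("wrist");a=f["image"][:,:,::-1];cv2.imwrite("pics/w14.png",cv2.convertScaleAbs(a,alpha=1.3,beta=15))
s=sense();print(s['position'],s['contact_force'])
E
```

```text
-0.547 -0.4 5 [ 4.11 -3.54] 0.029400000000000003
-0.4 -0.25 5 [ 4.68 -2.95] 0.030000000000000006
-0.25 -0.1 5 [ 5.07 -2.22] 0.03
-0.1 0 5 [ 3.54 -1.05] 0.02
clock: 15.17
position: [0.5012, -0.0653, -0.0012]
eef_rot: [0.384, 0.595, 0.384, -0.593]
contact_force: [0.5, 0.9, -0.3]
grip_width: 0.0006
[ 0.50103901 -0.06528125 -0.00113567] [-0.44311468 -0.11799211  0.50279969]
```

View pics/w14.png

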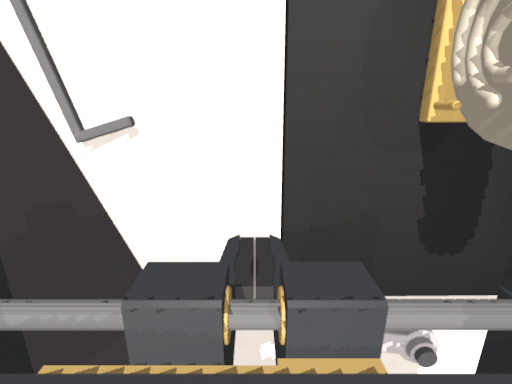

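The mount is turning with the tool: the plate edge stays at column 284 beside the finger, and the clamp grip is clear at (425,355). Continuing the arc.

```bash
python3 -m pendant '[{"rx":0,"ry":0,"rz":0.016,"x":0.0024,"y":-0.0017,"z":0,"fingers":1},{"rx":0,"ry":0,"rz":0.016,"x":0.0024,"y":-0.0017,"z":0,"fingers":1},{"rx":0,"ry":0,"rz":0.016,"x":0.0024,"y":-0.0016,"z":0,"fingers":1},{"rx":0,"ry":0,"rz":0.016,"x":0.0025,"y":-0.0016,"z":0,"fingers":1},{"rx":0,"ry":0,"rz":0.016,"x":0.0025,"y":-0.0016,"z":0,"fingers":1},{"rx":0,"ry":0,"rz":0.016,"x":0.0025,"y":-0.0015,"z":0,"fingers":1},{"rx":0,"ry":0,"rz":0.016,"x":0.0025,"y":-0.0015,"z":0,"fingers":1},{"rx":0,"ry":0,"rz":0.016,"x":0.0026,"y":-0.0014,"z":0,"fingers":1},{"rx":0,"ry":0,"rz":0.016,"x":0.0026,"y":-0.0014,"z":0,"fingers":1},{"rx":0,"ry":0,"rz":0.016,"x":0.0026,"y":-0.0014,"z":0,"fingers":1}]'
```

```text
clock: 16.05
position: [0.5251, -0.0815, -0.0014]
eef_rot: [-0.43, -0.561, -0.43, 0.561]
contact_force: [-3.8, -0.3, 2.3]
grip_width: 0.0001
```

```bash
python3 -m pendant '[{"rx":0,"ry":0,"rz":0.015,"x":0.0025,"y":-0.0013,"z":0,"fingers":1},{"rx":0,"ry":0,"rz":0.015,"x":0.0025,"y":-0.0012,"z":0,"fingers":1},{"rx":0,"ry":0,"rz":0.015,"x":0.0025,"y":-0.0012,"z":0,"fingers":1},{"rx":0,"ry":0,"rz":0.015,"x":0.0025,"y":-0.0011,"z":0,"fingers":1},{"rx":0,"ry":0,"rz":0.015,"x":0.0026,"y":-0.0011,"z":0,"fingers":1},{"rx":0,"ry":0,"rz":0.015,"x":0.0026,"y":-0.0011,"z":0,"fingers":1},{"rx":0,"ry":0,"rz":0.015,"x":0.0026,"y":-0.001,"z":0,"fingers":1},{"rx":0,"ry":0,"rz":0.015,"x":0.0026,"y":-0.001,"z":0,"fingers":1},{"rx":0,"ry":0,"rz":0.01,"x":0.0017,"y":-0.0006,"z":0,"fingers":1},{"rx":0,"ry":0,"rz":0.01,"x":0.0017,"y":-0.0006,"z":0,"fingers":1}]'
python3 - <<'E'
from rig import *
from h import *
f=grab_frame("wrist");a=f["image"][:,:,::-1];cv2.imwrite("pics/w15.png",cv2.convertScaleAbs(a,alpha=1.3,beta=15))
f=grab_frame("scene");a=f["image"][140:290,170:350,::-1];cv2.imwrite("pics/s15.png",cv2.resize(a,None,fx=4,fy=4,interpolation=cv2.INTER_CUBIC))
s=sense();print(s['position'],s['contact_force'])
for a in (-.12,-.1,-.08): print(a,push(a,0,.18,.013))
E
```

```text
clock: 16.88
position: [0.5491, -0.0913, -0.0014]
eef_rot: [0.469, 0.53, 0.469, -0.53]
contact_force: [-4.0, -1.5, 1.6]
grip_width: 0.0006
[ 0.54948423 -0.09123458 -0.00136787] [-1.7259268  -1.5546904   0.00415002]
-0.12 [ 0.54678445 -0.09189563]
-0.1 [ 0.55025508 -0.09315527]
-0.08 [ 0.5537502  -0.09434526]
```

View pics/w15.png

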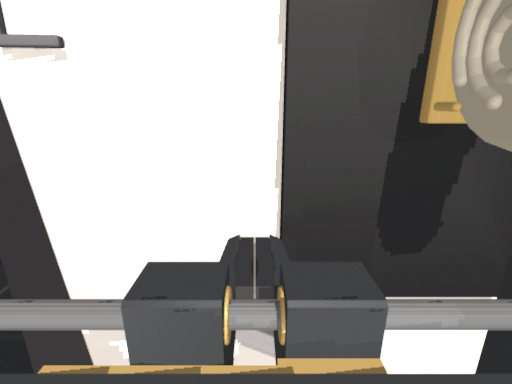

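View pics/s15.png

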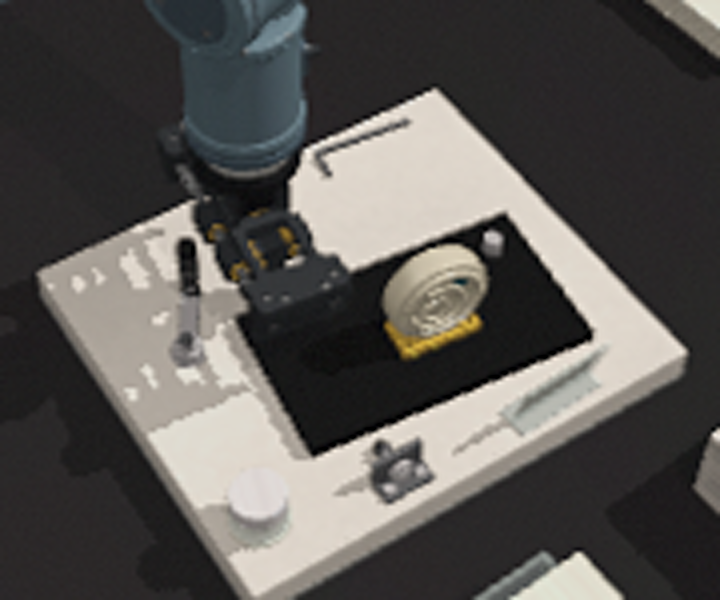

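The mount has turned well and its edge is nearing the stop (scene crop (380,450)). Moving force is about 4 N. I'll creep from here.

```bash
python3 -m pendant '[{"rx":0,"ry":0,"rz":0.003,"x":0.0005,"y":-0.0002,"z":0,"fingers":1},{"rx":0,"ry":0,"rz":0.003,"x":0.0005,"y":-0.0002,"z":0,"fingers":1},{"rx":0,"ry":0,"rz":0.003,"x":0.0005,"y":-0.0002,"z":0,"fingers":1},{"rx":0,"ry":0,"rz":0.003,"x":0.0005,"y":-0.0002,"z":0,"fingers":1},{"rx":0,"ry":0,"rz":0.003,"x":0.0005,"y":-0.0002,"z":0,"fingers":1},{"rx":0,"ry":0,"rz":0.003,"x":0.0005,"y":-0.0002,"z":0,"fingers":1},{"rx":0,"ry":0,"rz":0.003,"x":0.0005,"y":-0.0002,"z":0,"fingers":1},{"rx":0,"ry":0,"rz":0.003,"x":0.0005,"y":-0.0001,"z":0,"fingers":1},{"rx":0,"ry":0,"rz":0.003,"x":0.0005,"y":-0.0001,"z":0,"fingers":1},{"rx":0,"ry":0,"rz":0.003,"x":0.0005,"y":-0.0001,"z":0,"fingers":1}]'
python3 - <<'E'
from rig import *
from h import *
f=grab_frame("scene");a=f["image"][190:290,220:310,::-1];cv2.imwrite("pics/s16.png",cv2.resize(a,None,fx=8,fy=6,interpolation=cv2.INTER_CUBIC))
f=grab_frame("top");a=f["image"][120:210,220:310,::-1];cv2.imwrite("pics/t16.png",cv2.resize(a,None,fx=7,fy=6,interpolation=cv2.INTER_CUBIC))
s=sense();print(s['position'],s['contact_force'])
E
```

```text
clock: 17.82
position: [0.5539, -0.0931, -0.0014]
eef_rot: [-0.476, -0.523, -0.476, 0.523]
contact_force: [-2.6, -1.3, 0.3]
grip_width: 0.0004
[ 0.55398056 -0.09306293 -0.00138337] [-2.49536338 -1.05497627  0.27594945]
```

View pics/s16.png

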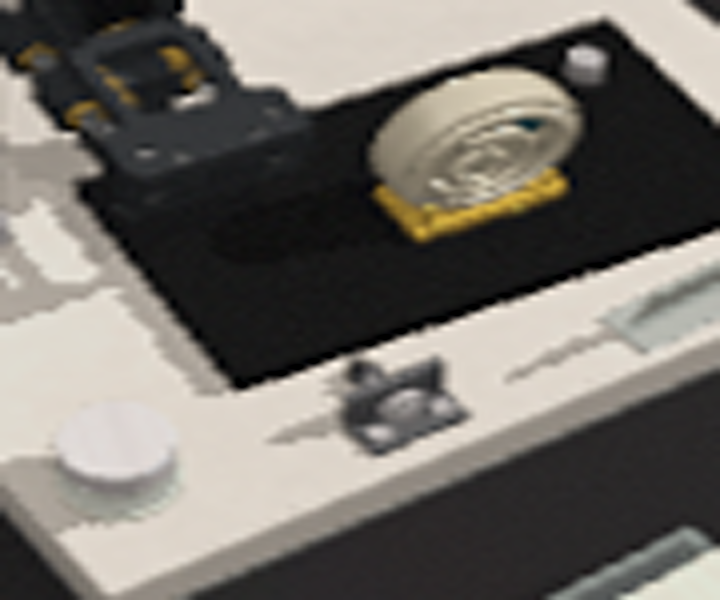

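View pics/t16.png

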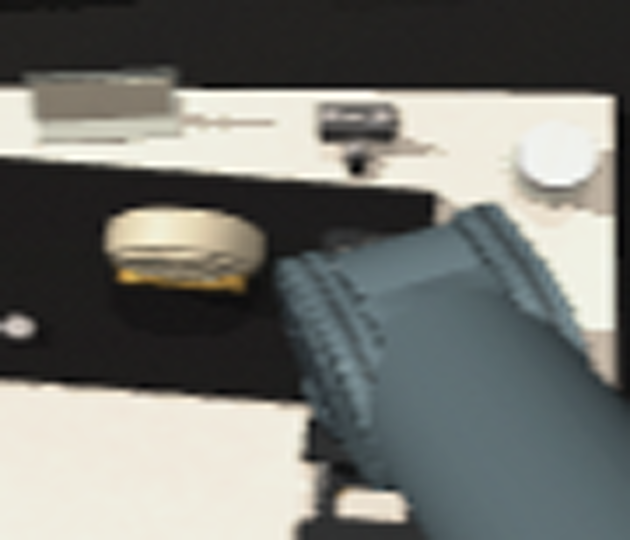

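The top view shows the screw tip's end near (357,175) and the plate edge near row 187, a gap of about 5-6 mm. Keep creeping with smaller steps.

```bash
python3 -m pendant '[{"rx":0,"ry":0,"rz":0.0017,"x":0.0003,"y":-0.0001,"z":0,"fingers":1},{"rx":0,"ry":0,"rz":0.0017,"x":0.0003,"y":-0.0001,"z":0,"fingers":1},{"rx":0,"ry":0,"rz":0.0017,"x":0.0003,"y":-0.0001,"z":0,"fingers":1},{"rx":0,"ry":0,"rz":0.0017,"x":0.0003,"y":-0.0001,"z":0,"fingers":1},{"rx":0,"ry":0,"rz":0.0017,"x":0.0003,"y":-0.0001,"z":0,"fingers":1},{"rx":0,"ry":0,"rz":0.0017,"x":0.0003,"y":-0.0001,"z":0,"fingers":1},{"rx":0,"ry":0,"rz":0.0017,"x":0.0003,"y":-0.0001,"z":0,"fingers":1},{"rx":0,"ry":0,"rz":0.0017,"x":0.0003,"y":-0.0001,"z":0,"fingers":1},{"rx":0,"ry":0,"rz":0.0017,"x":0.0003,"y":-0.0001,"z":0,"fingers":1},{"rx":0,"ry":0,"rz":0.0017,"x":0.0003,"y":-0.0001,"z":0,"fingers":1}]'
python3 - <<'E'
from rig import *
from h import *
f=grab_frame("top");a=f["image"][120:210,220:310,::-1];cv2.imwrite("pics/t17.png",cv2.resize(a[10:50,25:75],None,fx=15,fy=15,interpolation=cv2.INTER_CUBIC))
s=sense();print(s['position'],s['contact_force'])
E
```

```text
clock: 18.75
position: [0.5569, -0.0939, -0.0014]
eef_rot: [0.481, 0.519, 0.481, -0.519]
contact_force: [-2.8, -1.9, 1.4]
grip_width: 0.0005
[ 0.55701051 -0.0939131  -0.00138014] [-2.89225919 -1.29289203  0.50474341]
```

View pics/t17.png

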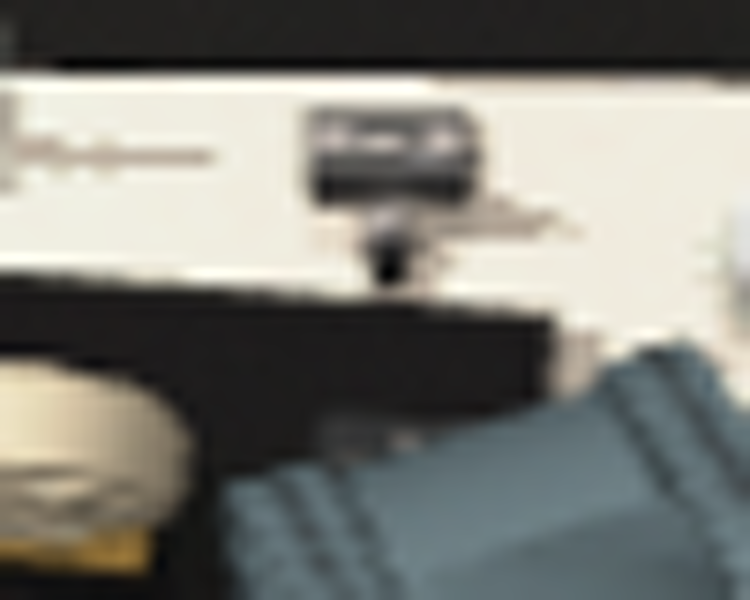

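The gap at (388,290) is now under one pixel, about 2 mm. I'll use 0.1 mm rows.

```bash
python3 -m pendant '[{"rx":0,"ry":0,"rz":0.0006,"x":0.0001,"y":0,"z":0,"fingers":1},{"rx":0,"ry":0,"rz":0.0006,"x":0.0001,"y":0,"z":0,"fingers":1},{"rx":0,"ry":0,"rz":0.0006,"x":0.0001,"y":0,"z":0,"fingers":1},{"rx":0,"ry":0,"rz":0.0006,"x":0.0001,"y":-0.0001,"z":0,"fingers":1},{"rx":0,"ry":0,"rz":0.0006,"x":0.0001,"y":0,"z":0,"fingers":1},{"rx":0,"ry":0,"rz":0.0006,"x":0.0001,"y":0,"z":0,"fingers":1},{"rx":0,"ry":0,"rz":0.0006,"x":0.0001,"y":-0.0001,"z":0,"fingers":1},{"rx":0,"ry":0,"rz":0.0006,"x":0.0001,"y":0,"z":0,"fingers":1},{"rx":0,"ry":0,"rz":0.0006,"x":0.0001,"y":0,"z":0,"fingers":1},{"rx":0,"ry":0,"rz":0.0006,"x":0.0001,"y":-0.0001,"z":0,"fingers":1}]'
```

```text
clock: 19.63
position: [0.5579, -0.0941, -0.0014]
eef_rot: [0.482, 0.517, 0.482, -0.517]
contact_force: [-3.1, -0.6, 1.4]
grip_width: 0.0004
```

```bash
python3 -m pendant '[{"rx":0,"ry":0,"rz":0.0006,"x":0.0001,"y":0,"z":0,"fingers":1},{"rx":0,"ry":0,"rz":0.0006,"x":0.0001,"y":0,"z":0,"fingers":1},{"rx":0,"ry":0,"rz":0.0006,"x":0.0001,"y":0,"z":0,"fingers":1},{"rx":0,"ry":0,"rz":0.0006,"x":0.0001,"y":-0.0001,"z":0,"fingers":1},{"rx":0,"ry":0,"rz":0.0006,"x":0.0001,"y":0,"z":0,"fingers":1},{"rx":0,"ry":0,"rz":0.0006,"x":0.0001,"y":0,"z":0,"fingers":1},{"rx":0,"ry":0,"rz":0.0006,"x":0.0001,"y":-0.0001,"z":0,"fingers":1},{"rx":0,"ry":0,"rz":0.0006,"x":0.0001,"y":0,"z":0,"fingers":1},{"rx":0,"ry":0,"rz":0.0006,"x":0.0001,"y":0,"z":0,"fingers":1},{"rx":0,"ry":0,"rz":0.0006,"x":0.0001,"y":-0.0001,"z":0,"fingers":1}]'
```

```text
clock: 20.47
position: [0.5589, -0.0944, -0.0014]
eef_rot: [-0.484, -0.516, -0.484, 0.516]
contact_force: [-2.7, -0.8, 0.6]
grip_width: 0.0003
```

```bash
python3 -m pendant '[{"rx":0,"ry":0,"rz":0.0006,"x":0.0001,"y":0,"z":0,"fingers":1},{"rx":0,"ry":0,"rz":0.0006,"x":0.0001,"y":0,"z":0,"fingers":1},{"rx":0,"ry":0,"rz":0.0006,"x":0.0001,"y":0,"z":0,"fingers":1},{"rx":0,"ry":0,"rz":0.0006,"x":0.0001,"y":-0.0001,"z":0,"fingers":1},{"rx":0,"ry":0,"rz":0.0006,"x":0.0001,"y":0,"z":0,"fingers":1},{"rx":0,"ry":0,"rz":0.0006,"x":0.0001,"y":0,"z":0,"fingers":1},{"rx":0,"ry":0,"rz":0.0006,"x":0.0001,"y":-0.0001,"z":0,"fingers":1},{"rx":0,"ry":0,"rz":0.0006,"x":0.0001,"y":0,"z":0,"fingers":1},{"rx":0,"ry":0,"rz":0.0006,"x":0.0001,"y":0,"z":0,"fingers":1},{"rx":0,"ry":0,"rz":0.0006,"x":0.0001,"y":-0.0001,"z":0,"fingers":1}]'
python3 - <<'E'
from rig import *
from h import *
f=grab_frame("top");a=f["image"][130:170,245:295,::-1];cv2.imwrite("pics/t18.png",cv2.resize(a,None,fx=15,fy=15,interpolation=cv2.INTER_CUBIC))
E
```

```text
clock: 21.3
position: [0.5599, -0.0947, -0.0014]
eef_rot: [-0.485, -0.514, -0.485, 0.514]
contact_force: [-2.7, 0.7, 0.9]
grip_width: 0.0004
```

View pics/t18.png

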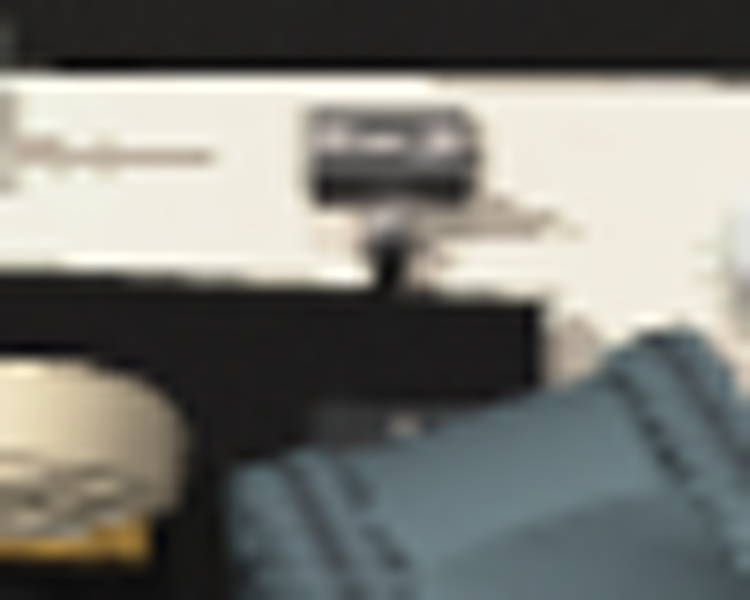

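```bash
python3 -m pendant '[{"rx":0,"ry":0,"rz":0.0006,"x":0.0001,"y":0,"z":0,"fingers":1},{"rx":0,"ry":0,"rz":0.0006,"x":0.0001,"y":0,"z":0,"fingers":1},{"rx":0,"ry":0,"rz":0.0006,"x":0.0001,"y":0,"z":0,"fingers":1},{"rx":0,"ry":0,"rz":0.0006,"x":0.0001,"y":-0.0001,"z":0,"fingers":1},{"rx":0,"ry":0,"rz":0.0006,"x":0.0001,"y":0,"z":0,"fingers":1},{"rx":0,"ry":0,"rz":0.0006,"x":0.0001,"y":0,"z":0,"fingers":1},{"rx":0,"ry":0,"rz":0.0006,"x":0.0001,"y":-0.0001,"z":0,"fingers":1},{"rx":0,"ry":0,"rz":0,"x":0,"y":0,"z":0,"fingers":1},{"rx":0,"ry":0,"rz":0,"x":0,"y":0,"z":0,"fingers":1},{"rx":0,"ry":0,"rz":0,"x":0,"y":0,"z":0,"fingers":1}]'
```

```text
clock: 22.18
position: [0.5606, -0.0949, -0.0014]
eef_rot: [0.486, 0.513, 0.486, -0.513]
contact_force: [-1.9, -1.7, 1.9]
grip_width: 0.0004
```

```bash
python3 -m pendant '[{"rx":0,"ry":0,"rz":0.0006,"x":0.0001,"y":0,"z":0,"fingers":1},{"rx":0,"ry":0,"rz":0.0006,"x":0.0001,"y":0,"z":0,"fingers":1},{"rx":0,"ry":0,"rz":0.0006,"x":0.0001,"y":0,"z":0,"fingers":1},{"rx":0,"ry":0,"rz":0.0006,"x":0.0001,"y":-0.0001,"z":0,"fingers":1},{"rx":0,"ry":0,"rz":0.0006,"x":0.0001,"y":0,"z":0,"fingers":1},{"rx":0,"ry":0,"rz":0.0006,"x":0.0001,"y":0,"z":0,"fingers":1},{"rx":0,"ry":0,"rz":0.0006,"x":0.0001,"y":-0.0001,"z":0,"fingers":1},{"rx":0,"ry":0,"rz":0,"x":0,"y":0,"z":0,"fingers":1},{"rx":0,"ry":0,"rz":0,"x":0,"y":0,"z":0,"fingers":1},{"rx":0,"ry":0,"rz":0,"x":0,"y":0,"z":0,"fingers":1}]'
```

```text
clock: 23.02
position: [0.561, -0.0951, -0.0014]
eef_rot: [-0.487, -0.512, -0.488, 0.512]
contact_force: [-5.1, 0.3, 3.0]
grip_width: 0.0004
```

Force rose to about 5 N with the position lagging, so this is first contact. One small step more to confirm it.

```bash
python3 -m pendant '[{"rx":0,"ry":0,"rz":0,"x":0.0001,"y":0,"z":0,"fingers":1},{"rx":0,"ry":0,"rz":0,"x":0.0001,"y":0,"z":0,"fingers":1},{"rx":0,"ry":0,"rz":0,"x":0,"y":0,"z":0,"fingers":1},{"rx":0,"ry":0,"rz":0,"x":0,"y":0,"z":0,"fingers":1},{"rx":0,"ry":0,"rz":0,"x":0,"y":0,"z":0,"fingers":1},{"rx":0,"ry":0,"rz":0,"x":0,"y":0,"z":0,"fingers":1},{"rx":0,"ry":0,"rz":0,"x":0,"y":0,"z":0,"fingers":1},{"rx":0,"ry":0,"rz":0,"x":0,"y":0,"z":0,"fingers":1},{"rx":0,"ry":0,"rz":0,"x":0,"y":0,"z":0,"fingers":1},{"rx":0,"ry":0,"rz":0,"x":0,"y":0,"z":0,"fingers":1}]'
```

```text
clock: 23.85
position: [0.5611, -0.0952, -0.0014]
eef_rot: [-0.487, -0.512, -0.488, 0.512]
contact_force: [-5.7, -1.4, 3.2]
grip_width: 0.0003
```

The stop is met, with a sustained force of about 6 N. Now I'll back off, lift clear, and open.

```bash
python3 -m pendant '[{"rx":0,"ry":0,"rz":0,"x":-0.001,"y":0,"z":0,"fingers":1},{"rx":0,"ry":0,"rz":0,"x":-0.003,"y":0,"z":0,"fingers":1},{"rx":0,"ry":0,"rz":0,"x":-0.004,"y":0,"z":0,"fingers":1},{"rx":0,"ry":0,"rz":0,"x":-0.004,"y":0,"z":0,"fingers":1},{"rx":0,"ry":0,"rz":0,"x":0,"y":0,"z":0.01,"fingers":1},{"rx":0,"ry":0,"rz":0,"x":0,"y":0,"z":0.02,"fingers":1},{"rx":0,"ry":0,"rz":0,"x":0,"y":0,"z":0.02,"fingers":1},{"rx":0,"ry":0,"rz":0,"x":0,"y":0,"z":0.02,"fingers":1},{"rx":0,"ry":0,"rz":0,"x":0,"y":0,"z":0.02,"fingers":1},{"rx":0,"ry":0,"rz":0,"x":0,"y":0,"z":0.01,"fingers":1}]'
python3 -m pendant '[{"rx":0,"ry":0,"rz":0.073,"x":-0.003,"y":-0.0036,"z":0,"fingers":-1},{"rx":0,"ry":0,"rz":0.073,"x":-0.003,"y":-0.0036,"z":0,"fingers":-1},{"rx":0,"ry":0,"rz":0.073,"x":-0.003,"y":-0.0036,"z":0,"fingers":-1},{"rx":0,"ry":0,"rz":0.073,"x":-0.003,"y":-0.0036,"z":0,"fingers":-1},{"rx":0,"ry":0,"rz":0.073,"x":-0.003,"y":-0.0036,"z":0,"fingers":-1},{"rx":0,"ry":0,"rz":0.073,"x":-0.003,"y":-0.0036,"z":0,"fingers":-1},{"rx":0,"ry":0,"rz":0.073,"x":-0.003,"y":-0.0036,"z":0,"fingers":-1},{"rx":0,"ry":0,"rz":0.073,"x":-0.003,"y":-0.0036,"z":0,"fingers":-1},{"rx":0,"ry":0,"rz":0.073,"x":-0.003,"y":-0.0036,"z":0,"fingers":-1},{"rx":0,"ry":0,"rz":0.073,"x":-0.003,"y":-0.0036,"z":0,"fingers":-1}]'
python3 - <<'E'
from rig import *
from h import *
from scipy.spatial.transform import Rotation as Ro
s=sense();q=s['eef_rot'];Rt=Ro.from_quat([q[1],q[2],q[3],q[0]]).as_matrix();print(s['position'],np.arctan2(Rt[1,1],Rt[0,1]),s['q'])
f=grab_frame("wrist");T=f['tool_from_camera'];K=f['mtx']
def pw(P,pos):
    t=Rt.T@(np.array(P)-pos);c=T[:3,:3].T@(t-T[:3,3]);u=K@c;return u[:2]/u[2]
for z in (.052,.094): print('grip pred',pw([*grip(0),z],s['position']))
print('tool axis at z .094', pw([s['position'][0],s['position'][1],.094],s['position']))
cv2.imwrite("pics/w20.png",f["image"][:,:,::-1])
f=grab_frame("scene");a=f["image"][140:290,170:350,::-1];cv2.imwrite("pics/s20.png",cv2.resize(a,None,fx=4,fy=4,interpolation=cv2.INTER_CUBIC))
E
```

```text
clock: 24.68
position: [0.5511, -0.0951, 0.1017]
eef_rot: [0.489, 0.513, 0.486, -0.511]
contact_force: [0.5, -0.4, 0.4]
grip_width: 0.0007
clock: 25.52
position: [0.5194, -0.1313, 0.0988]
eef_rot: [0.639, 0.303, 0.639, -0.303]
contact_force: [-0.2, 0.4, -0.2]
grip_width: 0.0649
[ 0.51940401 -0.13134187  0.09880528] 0.6841119375986152 [ 0.71472901  0.59887682 -0.72527627  1.8910366   0.52153549  0.84908275
  0.40419098]
grip pred [252.73909096 204.42557675]
grip pred [252.46517656 224.65118324]
tool axis at z .094 [252.77236248 224.23193809]
```

View pics/w20.png

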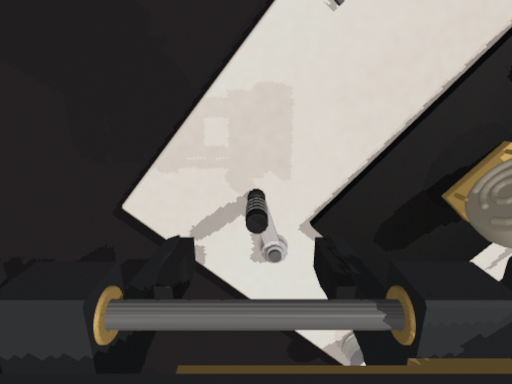

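View pics/s20.png

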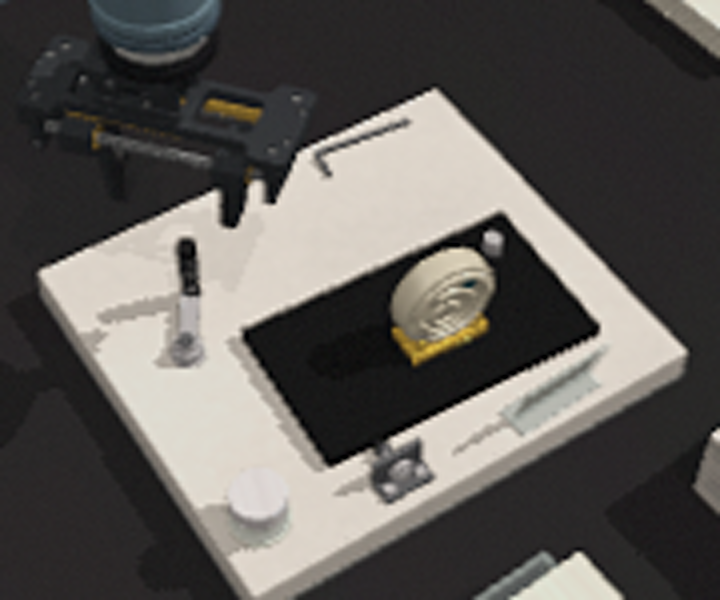

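The wrist view shows the grip top at about (257,224), centred between the open fingers (prediction 252,225). The scene view shows the mount resting against the screw tip. Descend and grasp.

```bash
python3 -m pendant '[{"rx":0,"ry":0,"rz":0,"x":0,"y":0,"z":-0.005,"fingers":-1},{"rx":0,"ry":0,"rz":0,"x":0.0005,"y":0.0005,"z":-0.01,"fingers":-1},{"rx":0,"ry":0,"rz":0,"x":0.0005,"y":0.0005,"z":-0.01,"fingers":-1},{"rx":0,"ry":0,"rz":0,"x":0,"y":0,"z":-0.01,"fingers":-1},{"rx":0,"ry":0,"rz":0,"x":0,"y":0,"z":-0.01,"fingers":-1},{"rx":0,"ry":0,"rz":0,"x":0,"y":0,"z":-0.01,"fingers":-1},{"rx":0,"ry":0,"rz":0,"x":0,"y":0,"z":-0.01,"fingers":-1},{"rx":0,"ry":0,"rz":0,"x":0,"y":0,"z":-0.008,"fingers":-1},{"rx":0,"ry":0,"rz":0,"x":0,"y":0,"z":-0.003,"fingers":-1},{"rx":0,"ry":0,"rz":0,"x":0,"y":0,"z":0,"fingers":-1}]' 12
python3 - <<'E'
from rig import *
from h import *
f=grab_frame("wrist");cv2.imwrite("pics/w21.png",f["image"][:,:,::-1])
E
```

```text
clock: 26.45
position: [0.5199, -0.13, 0.0217]
eef_rot: [0.638, 0.304, 0.639, -0.305]
contact_force: [-0.4, 0.3, 0.5]
grip_width: 0.0883
```

View pics/w21.png

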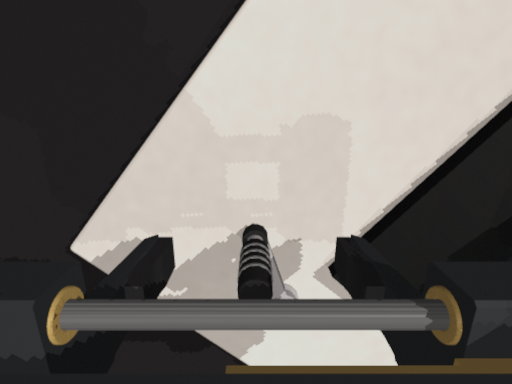

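The grip is centred at column 255 between the fingers (173–338). Closing gently.

```bash
python3 -m pendant '[{"rx":0,"ry":0,"rz":0,"x":0,"y":0,"z":0,"fingers":1},{"rx":0,"ry":0,"rz":0,"x":0,"y":0,"z":0,"fingers":1},{"rx":0,"ry":0,"rz":0,"x":0,"y":0,"z":0,"fingers":1},{"rx":0,"ry":0,"rz":0,"x":0,"y":0,"z":0,"fingers":1},{"rx":0,"ry":0,"rz":0,"x":0,"y":0,"z":0,"fingers":1},{"rx":0,"ry":0,"rz":0,"x":0,"y":0,"z":0,"fingers":1},{"rx":0,"ry":0,"rz":0,"x":0,"y":0,"z":0,"fingers":1},{"rx":0,"ry":0,"rz":0,"x":0,"y":0,"z":0,"fingers":1},{"rx":0,"ry":0,"rz":0,"x":0,"y":0,"z":0,"fingers":1},{"rx":0,"ry":0,"rz":0,"x":0,"y":0,"z":0,"fingers":1}]' 12
python3 - <<'E'
from rig import *
from h import *
s=sense();print(s['position'],s['contact_force'],s['grip_width'])
f=grab_frame("wrist");cv2.imwrite("pics/w22.png",f["image"][:,:,::-1])
for c0,c1 in [(0,.3),(.3,.6),(.6,.8),(.8,.9),(.9,1.0),(1.,1.1),(1.1,1.2),(1.2,1.3)]: print(c0,c1,((grip(c1)-grip(c0))*1000).round(2))
# contact c estimate: mount edge y=-28 at angle a -> dist from nose centre to mount x axis = -.036
for a in (-.03,-.02,-.01,0):
  for c in np.arange(.7,1.7,.005):
    p=R2(-(TH+a))@(grip(c)-PIN)
    if p[1]>-.036: print(a,'contact c',round(c,3),p,grip(c));break
E
```

```text
clock: 27.33
position: [0.5205, -0.1302, 0.0226]
eef_rot: [0.638, 0.305, 0.638, -0.304]
contact_force: [0.5, 0.2, -1.1]
grip_width: 0.0235
[ 0.520473   -0.13017801  0.02260852] [ 0.48216463  0.15292606 -1.05024599] 0.02345456748289112
0 0.3 [ 9.87 12.01]
0.3 0.6 [12.97  8.56]
0.6 0.8 [9.81 3.39]
0.8 0.9 [5.11 0.95]
0.9 1.0 [5.18 0.43]
1.0 1.1 [ 5.2  -0.09]
1.1 1.2 [ 5.16 -0.61]
1.2 1.3 [ 5.08 -1.12]
-0.03 contact c 1.095 [ 0.18922005 -0.0358556 ] [ 0.56731792 -0.10645078]
-0.02 contact c 1.13 [ 0.18893446 -0.03592794] [ 0.56913208 -0.10659532]
-0.01 contact c 1.17 [ 0.18875848 -0.03574454] [ 0.57119772 -0.10683813]
0 contact c 1.205 [ 0.1886461  -0.03582829] [ 0.57299595 -0.10711819]
```

View pics/w22.png

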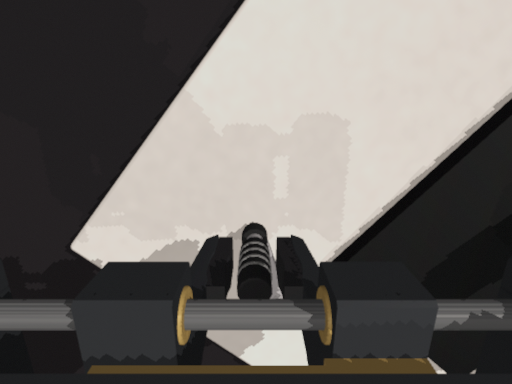

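```bash
python3 -m pendant '[{"rx":0,"ry":0,"rz":0,"x":0,"y":0,"z":0,"fingers":1},{"rx":0,"ry":0,"rz":0,"x":0,"y":0,"z":0,"fingers":1},{"rx":0,"ry":0,"rz":0,"x":0,"y":0,"z":0,"fingers":1},{"rx":0,"ry":0,"rz":-0.035,"x":0.001,"y":0.0014,"z":0,"fingers":1},{"rx":0,"ry":0,"rz":-0.035,"x":0.0015,"y":0.002,"z":0,"fingers":1},{"rx":0,"ry":0,"rz":-0.035,"x":0.0015,"y":0.002,"z":0,"fingers":1},{"rx":0,"ry":0,"rz":-0.035,"x":0.0018,"y":0.0022,"z":0,"fingers":1},{"rx":0,"ry":0,"rz":-0.04,"x":0.002,"y":0.0022,"z":0,"fingers":1},{"rx":0,"ry":0,"rz":-0.04,"x":0.0021,"y":0.0022,"z":0,"fingers":1},{"rx":0,"ry":0,"rz":0,"x":0,"y":0,"z":0,"fingers":1}]' 12
python3 - <<'E'
from rig import *
from h import *
s=sense();print(s['position'],s['contact_force'],s['grip_width'],grip(.3))
f=grab_frame("wrist");cv2.imwrite("pics/w23.png",f["image"][:,:,::-1])
E
```

```text
clock: 28.22
position: [0.5298, -0.1188, 0.0225]
eef_rot: [0.6, 0.373, 0.601, -0.374]
contact_force: [-1.3, -2.0, 2.8]
grip_width: 0.0154
[ 0.529839   -0.1188448   0.02254504] [-1.30873195 -1.99285648  2.77241854] 0.015440743626130259 [ 0.5293026  -0.11970577]
```

View pics/w23.png

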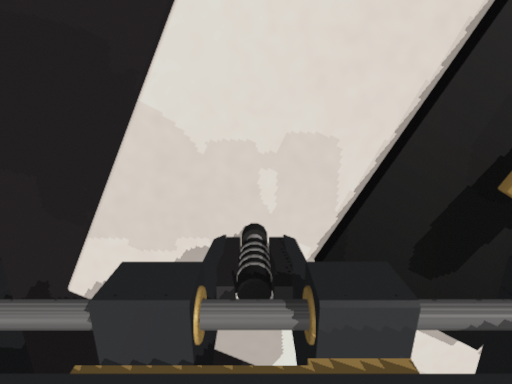

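The grip is held (15.4 mm) and the arm is turning at about 2-3 N. Continue along the arc.

```bash
python3 -m pendant '[{"rx":0,"ry":0,"rz":-0.038,"x":0.0024,"y":0.0018,"z":0,"fingers":1},{"rx":0,"ry":0,"rz":-0.038,"x":0.0025,"y":0.0017,"z":0,"fingers":1},{"rx":0,"ry":0,"rz":-0.038,"x":0.0025,"y":0.0015,"z":0,"fingers":1},{"rx":0,"ry":0,"rz":-0.038,"x":0.0025,"y":0.0014,"z":0,"fingers":1},{"rx":0,"ry":0,"rz":-0.038,"x":0.0026,"y":0.0013,"z":0,"fingers":1},{"rx":0,"ry":0,"rz":-0.038,"x":0.002,"y":0.0009,"z":0,"fingers":1},{"rx":0,"ry":0,"rz":-0.038,"x":0.002,"y":0.0008,"z":0,"fingers":1},{"rx":0,"ry":0,"rz":-0.038,"x":0.002,"y":0.0007,"z":0,"fingers":1},{"rx":0,"ry":0,"rz":-0.038,"x":0.002,"y":0.0005,"z":0,"fingers":1},{"rx":0,"ry":0,"rz":-0.038,"x":0.0018,"y":0.0004,"z":0,"fingers":1}]'
python3 - <<'E'
from rig import *
from h import *
s=sense();print(s['position'],s['contact_force'],s['grip_width'],grip(.8))
f=grab_frame("wrist");cv2.imwrite("pics/w24.png",f["image"][:,:,::-1])
f=grab_frame("scene");a=f["image"][140:290,170:350,::-1];cv2.imwrite("pics/s24.png",cv2.resize(a,None,fx=4,fy=4,interpolation=cv2.INTER_CUBIC))
E
```

```text
clock: 29.1
position: [0.5513, -0.1065, 0.0225]
eef_rot: [0.519, 0.479, 0.52, -0.48]
contact_force: [-3.6, 1.0, 4.6]
grip_width: 0.0153
[ 0.55132869 -0.10654737  0.02246595] [-3.58718416  0.95039743  4.60417507] 0.015304639064955348 [ 0.55208931 -0.10775592]
```

View pics/w24.png

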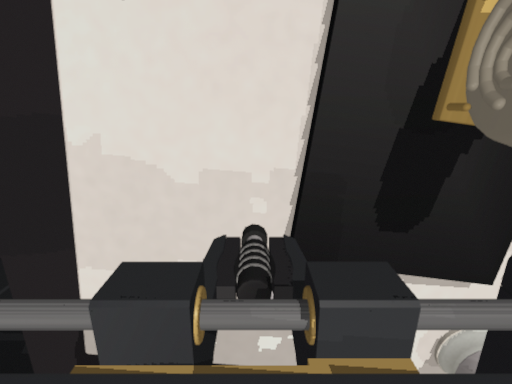

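View pics/s24.png

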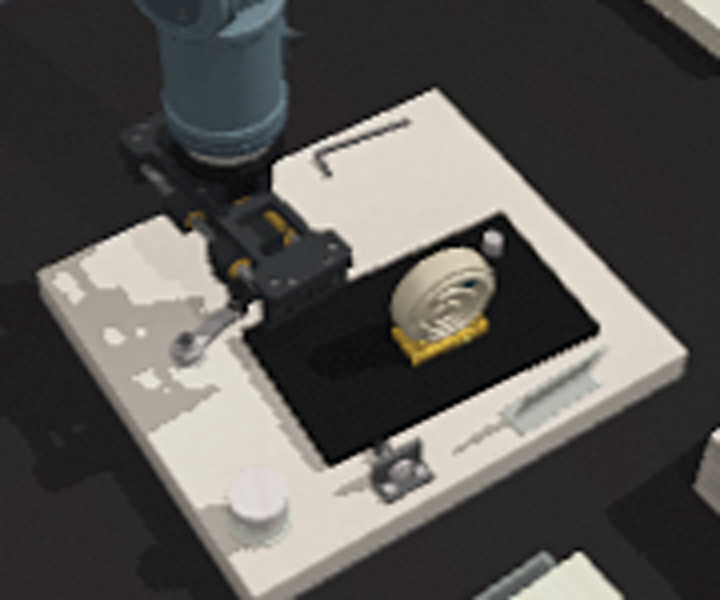

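The clamp arm is moving round and the mount is still against the tip. I'll measure the mount edge from this wrist picture to predict where the nose will meet it.

Run:
```python
from rig import *
from h import *
from scipy.spatial.transform import Rotation as Ro
im=cv2.imread('pics/w24.png');g=cv2.cvtColor(im,cv2.COLOR_BGR2GRAY)
w=np.load('wrist0.npz');T=w['tool_from_camera'];K=w['mtx']
s=sense();q=s['eef_rot'];Rt=Ro.from_quat([q[1],q[2],q[3],q[0]]).as_matrix();pos=s['position']
pts=[]
for r in range(5,225,10):
    row=g[r].astype(int); 
    cols=np.where(row[270:345]<40)[0]
    if len(cols): pts.append((270+cols[0],r))
print(pts[::4])
X=[]
for u,v in pts:
    d=T[:3,:3]@np.linalg.inv(K)@np.array([u,v,1.]);d=Rt@d;c=pos+Rt@T[:3,3]
    X.append((c+d*(.040-c[2])/d[2])[:2])
X=np.array(X)
vx,vy,x0,y0=cv2.fitLine(X.astype(np.float32),cv2.DIST_HUBER,0,.01,.01).ravel()
ang=np.arctan2(vy,vx);
if ang>0: ang-=np.pi
print('edge angle a',ang-TH,'pt',x0,y0)
n=np.array([-np.sin(ang),np.cos(ang)])  # mount +y
dist=(np.array([x0,y0])-PIN)@n;print('edge offset from pin (expect -.028)',dist)
for c in np.arange(.7,1.7,.005):
    if (grip(c)-np.array([x0,y0]))@n>-.008: print('contact c',c,grip(c));break
print('here distance', (pos[:2]-np.array([x0,y0]))@n)
```

```text
[(np.int64(334), 5), (np.int64(326), 45), (np.int64(319), 85), (np.int64(311), 125), (np.int64(304), 165), (np.int64(296), 205)]
edge angle a -0.038913727 pt 0.57592636 -0.032014366
edge offset from pin (expect -.028) -0.029523251333884733
contact c 1.0350000000000001 [ 0.56419999 -0.10635096]
here distance -0.020127710398058298
```

```bash
python3 -m pendant '[{"rx":0,"ry":0,"rz":-0.015,"x":0.001,"y":0,"z":0.0003,"fingers":1},{"rx":0,"ry":0,"rz":-0.015,"x":0.001,"y":0,"z":0.0003,"fingers":1},{"rx":0,"ry":0,"rz":-0.015,"x":0.001,"y":0,"z":0,"fingers":1},{"rx":0,"ry":0,"rz":-0.015,"x":0.001,"y":0,"z":0,"fingers":1},{"rx":0,"ry":0,"rz":-0.015,"x":0.001,"y":0,"z":0,"fingers":1},{"rx":0,"ry":0,"rz":-0.015,"x":0.001,"y":0,"z":0,"fingers":1},{"rx":0,"ry":0,"rz":-0.015,"x":0.001,"y":0,"z":0,"fingers":1},{"rx":0,"ry":0,"rz":-0.015,"x":0.0005,"y":0,"z":0,"fingers":1},{"rx":0,"ry":0,"rz":0,"x":0,"y":0,"z":0,"fingers":1},{"rx":0,"ry":0,"rz":0,"x":0,"y":0,"z":0,"fingers":1}]'
python3 - <<'E'
from rig import *
from h import *
s=sense();print(s['position'],s['contact_force'],s['grip_width'])
f=grab_frame("wrist");cv2.imwrite("pics/w25.png",cv2.resize(cv2.convertScaleAbs(f["image"][150:350,160:400,::-1],alpha=1.8,beta=20),None,fx=3,fy=3))
E
```

```text
clock: 30.03
position: [0.559, -0.1053, 0.0226]
eef_rot: [0.489, 0.509, 0.492, -0.509]
contact_force: [-4.7, 4.5, 0.1]
grip_width: 0.0152
[ 0.55901048 -0.10528803  0.02255534] [-4.66358525  4.53817859  0.13574964] 0.015211090015643539
```

View pics/w25.png

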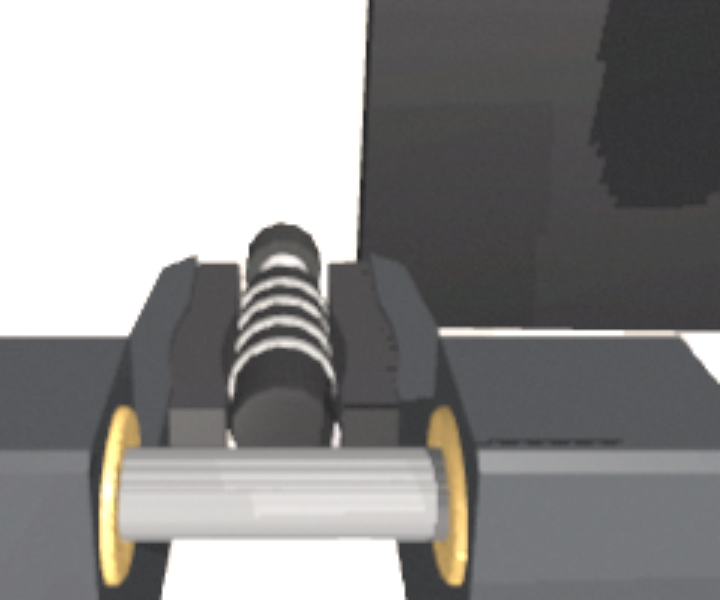

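```bash
python3 -m pendant '[{"rx":0,"ry":0,"rz":0,"x":0.0002,"y":0.0004,"z":0,"fingers":1},{"rx":0,"ry":0,"rz":0,"x":0.0002,"y":0.0004,"z":0,"fingers":1},{"rx":0,"ry":0,"rz":-0.004,"x":0.0002,"y":0.0003,"z":0,"fingers":1},{"rx":0,"ry":0,"rz":-0.004,"x":0.0002,"y":0.0002,"z":0,"fingers":1},{"rx":0,"ry":0,"rz":-0.004,"x":0.0002,"y":0,"z":0,"fingers":1},{"rx":0,"ry":0,"rz":-0.004,"x":0.0002,"y":0,"z":0,"fingers":1},{"rx":0,"ry":0,"rz":-0.004,"x":0.0002,"y":0,"z":0,"fingers":1},{"rx":0,"ry":0,"rz":-0.004,"x":0.0002,"y":0,"z":0,"fingers":1},{"rx":0,"ry":0,"rz":-0.004,"x":0.0002,"y":0,"z":0,"fingers":1},{"rx":0,"ry":0,"rz":-0.004,"x":0.0002,"y":0,"z":0,"fingers":1}]'
```

```text
clock: 30.92
position: [0.561, -0.105, 0.0226]
eef_rot: [-0.481, -0.517, -0.483, 0.518]
contact_force: [-4.7, 2.7, -0.7]
grip_width: 0.0154
```

```bash
python3 -m pendant '[{"rx":0,"ry":0,"rz":-0.002,"x":0.0001,"y":0.0002,"z":0,"fingers":1},{"rx":0,"ry":0,"rz":-0.002,"x":0.0001,"y":0.0001,"z":0,"fingers":1},{"rx":0,"ry":0,"rz":-0.002,"x":0.0001,"y":0,"z":0,"fingers":1},{"rx":0,"ry":0,"rz":-0.002,"x":0.0001,"y":0,"z":0,"fingers":1},{"rx":0,"ry":0,"rz":-0.002,"x":0.0001,"y":0,"z":0,"fingers":1},{"rx":0,"ry":0,"rz":-0.002,"x":0.0001,"y":0,"z":0,"fingers":1},{"rx":0,"ry":0,"rz":-0.002,"x":0.0001,"y":0,"z":0,"fingers":1},{"rx":0,"ry":0,"rz":-0.002,"x":0.0001,"y":0,"z":0,"fingers":1},{"rx":0,"ry":0,"rz":-0.002,"x":0.0001,"y":0,"z":0,"fingers":1},{"rx":0,"ry":0,"rz":-0.002,"x":0.0001,"y":0,"z":0,"fingers":1}]'
```

```text
clock: 31.75
position: [0.5621, -0.105, 0.0226]
eef_rot: [-0.476, -0.522, -0.477, 0.523]
contact_force: [-4.2, 2.3, -2.4]
grip_width: 0.0159
```

```bash
python3 -m pendant '[{"rx":0,"ry":0,"rz":-0.002,"x":0.0001,"y":0.0001,"z":0,"fingers":1},{"rx":0,"ry":0,"rz":-0.002,"x":0.0001,"y":0.0001,"z":0,"fingers":1},{"rx":0,"ry":0,"rz":-0.002,"x":0.0001,"y":0,"z":0,"fingers":1},{"rx":0,"ry":0,"rz":-0.002,"x":0.0001,"y":0,"z":0,"fingers":1},{"rx":0,"ry":0,"rz":-0.002,"x":0.0001,"y":0,"z":0,"fingers":1},{"rx":0,"ry":0,"rz":-0.002,"x":0.0001,"y":0,"z":0,"fingers":1},{"rx":0,"ry":0,"rz":-0.002,"x":0.0001,"y":0,"z":0,"fingers":1},{"rx":0,"ry":0,"rz":-0.002,"x":0.0001,"y":0,"z":0,"fingers":1},{"rx":0,"ry":0,"rz":0,"x":0,"y":0,"z":0,"fingers":1},{"rx":0,"ry":0,"rz":0,"x":0,"y":0,"z":0,"fingers":1}]'
```

```text
clock: 32.58
position: [0.5632, -0.1049, 0.0226]
eef_rot: [-0.472, -0.526, -0.473, 0.526]
contact_force: [-4.8, 2.9, -3.3]
grip_width: 0.0153
```

```bash
python3 -m pendant '[{"rx":0,"ry":0,"rz":-0.002,"x":0.0001,"y":0.0001,"z":-0.0002,"fingers":1},{"rx":0,"ry":0,"rz":-0.002,"x":0.0001,"y":0.0001,"z":0,"fingers":1},{"rx":0,"ry":0,"rz":-0.002,"x":0.0001,"y":0,"z":0,"fingers":1},{"rx":0,"ry":0,"rz":-0.002,"x":0.0001,"y":0,"z":0,"fingers":1},{"rx":0,"ry":0,"rz":-0.002,"x":0.0001,"y":0,"z":0,"fingers":1},{"rx":0,"ry":0,"rz":-0.002,"x":0.0001,"y":0,"z":0,"fingers":1},{"rx":0,"ry":0,"rz":-0.002,"x":0.0001,"y":0,"z":0,"fingers":1},{"rx":0,"ry":0,"rz":0,"x":0,"y":0,"z":0,"fingers":1},{"rx":0,"ry":0,"rz":0,"x":0,"y":0,"z":0,"fingers":1},{"rx":0,"ry":0,"rz":0,"x":0,"y":0,"z":0,"fingers":1}]'
python3 - <<'E'
from rig import *
from h import *
s=sense();print(s['position'],s['contact_force'],s['grip_width'])
f=grab_frame("wrist");cv2.imwrite("pics/w26.png",cv2.resize(cv2.convertScaleAbs(f["image"][150:350,160:400,::-1],alpha=1.8,beta=20),None,fx=3,fy=3))
E
```

```text
clock: 33.42
position: [0.5642, -0.1049, 0.0226]
eef_rot: [-0.468, -0.529, -0.469, 0.53]
contact_force: [-4.4, 3.7, -4.2]
grip_width: 0.0156
[ 0.56418536 -0.10486182  0.0226433 ] [-4.4438135   3.72253795 -4.15419654] 0.015601375197701198
```

View pics/w26.png

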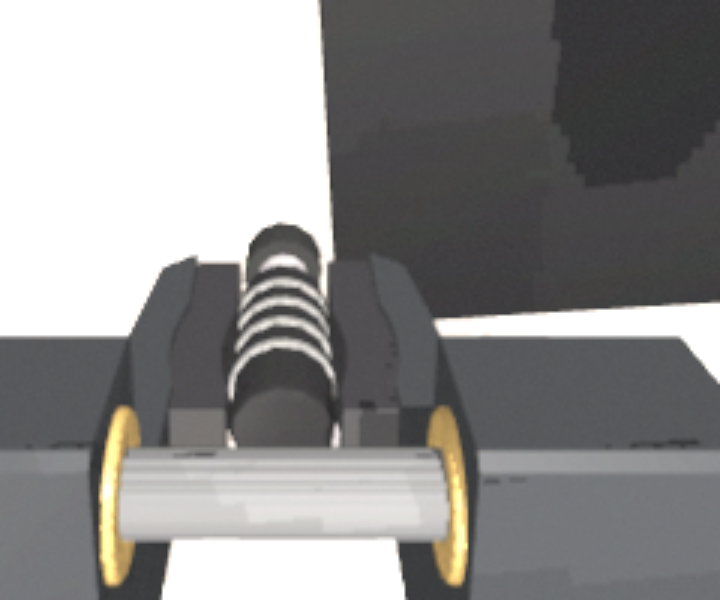

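The plate edge is at crop column ~332 and the nose's right side should be near 325, a gap of roughly 1.5 mm. Creep on, easing the sideways and vertical strain.

```bash
python3 -m pendant '[{"rx":0,"ry":0,"rz":0,"x":0.0001,"y":0.0002,"z":-0.0003,"fingers":1},{"rx":0,"ry":0,"rz":0,"x":0.0001,"y":0.0002,"z":-0.0002,"fingers":1},{"rx":0,"ry":0,"rz":0,"x":0.0001,"y":0.0001,"z":0,"fingers":1},{"rx":0,"ry":0,"rz":0,"x":0.0001,"y":0,"z":0,"fingers":1},{"rx":0,"ry":0,"rz":0,"x":0.0001,"y":0,"z":0,"fingers":1},{"rx":0,"ry":0,"rz":0,"x":0.0001,"y":0,"z":0,"fingers":1},{"rx":0,"ry":0,"rz":0,"x":0.0001,"y":0,"z":0,"fingers":1},{"rx":0,"ry":0,"rz":0,"x":0,"y":0,"z":0,"fingers":1},{"rx":0,"ry":0,"rz":0,"x":0,"y":0,"z":0,"fingers":1},{"rx":0,"ry":0,"rz":0,"x":0,"y":0,"z":0,"fingers":1}]'
```

```text
clock: 34.3
position: [0.5655, -0.1047, 0.0226]
eef_rot: [0.469, 0.53, 0.469, -0.529]
contact_force: [-4.1, 2.8, -1.3]
grip_width: 0.0155
```

```bash
python3 -m pendant '[{"rx":0,"ry":0,"rz":0,"x":0.0001,"y":0,"z":0,"fingers":1},{"rx":0,"ry":0,"rz":0,"x":0.0001,"y":0,"z":0,"fingers":1},{"rx":0,"ry":0,"rz":0,"x":0.0001,"y":0,"z":0,"fingers":1},{"rx":0,"ry":0,"rz":0,"x":0.0001,"y":0,"z":0,"fingers":1},{"rx":0,"ry":0,"rz":0,"x":0.0001,"y":0,"z":0,"fingers":1},{"rx":0,"ry":0,"rz":0,"x":0,"y":0,"z":0,"fingers":1},{"rx":0,"ry":0,"rz":0,"x":0,"y":0,"z":0,"fingers":1},{"rx":0,"ry":0,"rz":0,"x":0,"y":0,"z":0,"fingers":1},{"rx":0,"ry":0,"rz":0,"x":0,"y":0,"z":0,"fingers":1},{"rx":0,"ry":0,"rz":0,"x":0,"y":0,"z":0,"fingers":1}]'
```

```text
clock: 35.13
position: [0.566, -0.1046, 0.0226]
eef_rot: [0.469, 0.529, 0.469, -0.529]
contact_force: [-4.4, 2.3, -0.4]
grip_width: 0.0154
```

```bash
python3 -m pendant '[{"rx":0,"ry":0,"rz":0,"x":0.0001,"y":0,"z":0,"fingers":1},{"rx":0,"ry":0,"rz":0,"x":0.0001,"y":0,"z":0,"fingers":1},{"rx":0,"ry":0,"rz":0,"x":0.0001,"y":0,"z":0,"fingers":1},{"rx":0,"ry":0,"rz":0,"x":0.0001,"y":0,"z":0,"fingers":1},{"rx":0,"ry":0,"rz":0,"x":0.0001,"y":0,"z":0,"fingers":1},{"rx":0,"ry":0,"rz":0,"x":0,"y":0,"z":0,"fingers":1},{"rx":0,"ry":0,"rz":0,"x":0,"y":0,"z":0,"fingers":1},{"rx":0,"ry":0,"rz":0,"x":0,"y":0,"z":0,"fingers":1},{"rx":0,"ry":0,"rz":0,"x":0,"y":0,"z":0,"fingers":1},{"rx":0,"ry":0,"rz":0,"x":0,"y":0,"z":0,"fingers":1}]'
```

```text
clock: 35.97
position: [0.5664, -0.1045, 0.0225]
eef_rot: [0.469, 0.529, 0.469, -0.529]
contact_force: [-3.3, 2.1, 0.0]
grip_width: 0.0154
```

```bash
python3 -m pendant '[{"rx":0,"ry":0,"rz":0,"x":0.0001,"y":0,"z":0,"fingers":1},{"rx":0,"ry":0,"rz":0,"x":0.0001,"y":0,"z":0,"fingers":1},{"rx":0,"ry":0,"rz":0,"x":0.0001,"y":0,"z":0,"fingers":1},{"rx":0,"ry":0,"rz":0,"x":0.0001,"y":0,"z":0,"fingers":1},{"rx":0,"ry":0,"rz":0,"x":0.0001,"y":0,"z":0,"fingers":1},{"rx":0,"ry":0,"rz":0,"x":0,"y":0,"z":0,"fingers":1},{"rx":0,"ry":0,"rz":0,"x":0,"y":0,"z":0,"fingers":1},{"rx":0,"ry":0,"rz":0,"x":0,"y":0,"z":0,"fingers":1},{"rx":0,"ry":0,"rz":0,"x":0,"y":0,"z":0,"fingers":1},{"rx":0,"ry":0,"rz":0,"x":0,"y":0,"z":0,"fingers":1}]'
python3 - <<'E'
from rig import *
from h import *
s=sense();print(s['position'],s['contact_force'],s['grip_width'])
f=grab_frame("wrist");cv2.imwrite("pics/w27.png",cv2.resize(cv2.convertScaleAbs(f["image"][150:350,160:400,::-1],alpha=1.8,beta=20),None,fx=3,fy=3))
E
```

```text
clock: 36.8
position: [0.5668, -0.1045, 0.0225]
eef_rot: [0.469, 0.529, 0.469, -0.529]
contact_force: [-4.4, 2.4, -0.1]
grip_width: 0.0156
[ 0.56684382 -0.10446588  0.02254216] [-4.40557914  2.44608158 -0.10976669] 0.015567542632818565
```

View pics/w27.png

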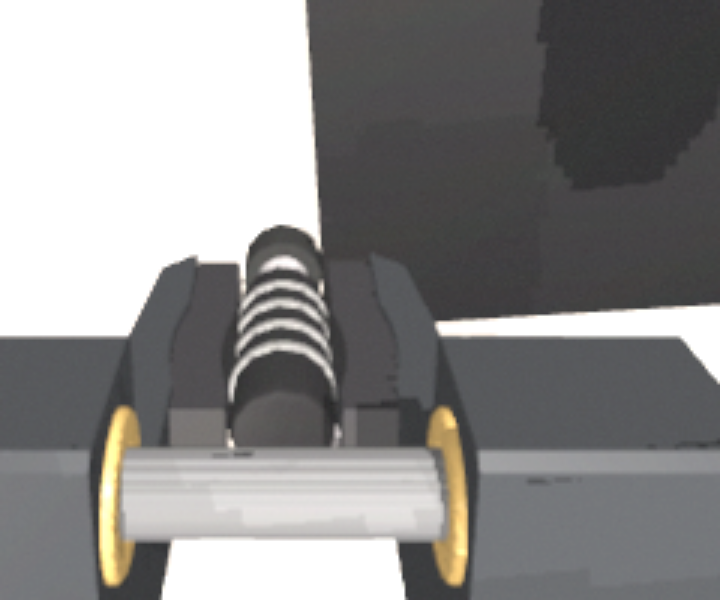

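The nose/grip side and plate edge are nearly touching at column ~321. Continue in 0.4–0.5 mm steps.

```bash
python3 -m pendant '[{"rx":0,"ry":0,"rz":0,"x":0.0001,"y":0,"z":0,"fingers":1},{"rx":0,"ry":0,"rz":0,"x":0.0001,"y":0,"z":0,"fingers":1},{"rx":0,"ry":0,"rz":0,"x":0.0001,"y":0,"z":0,"fingers":1},{"rx":0,"ry":0,"rz":0,"x":0.0001,"y":0,"z":0,"fingers":1},{"rx":0,"ry":0,"rz":0,"x":0,"y":0,"z":0,"fingers":1},{"rx":0,"ry":0,"rz":0,"x":0,"y":0,"z":0,"fingers":1},{"rx":0,"ry":0,"rz":0,"x":0,"y":0,"z":0,"fingers":1},{"rx":0,"ry":0,"rz":0,"x":0,"y":0,"z":0,"fingers":1},{"rx":0,"ry":0,"rz":0,"x":0,"y":0,"z":0,"fingers":1},{"rx":0,"ry":0,"rz":0,"x":0,"y":0,"z":0,"fingers":1}]'
```

```text
clock: 37.68
position: [0.5669, -0.1045, 0.0225]
eef_rot: [-0.469, -0.529, -0.469, 0.53]
contact_force: [-5.6, 4.3, 1.5]
grip_width: 0.0154
```

```bash
python3 -m pendant '[{"rx":0,"ry":0,"rz":0,"x":0.0001,"y":0,"z":0,"fingers":1},{"rx":0,"ry":0,"rz":0,"x":0.0001,"y":0,"z":0,"fingers":1},{"rx":0,"ry":0,"rz":0,"x":0.0001,"y":0,"z":0,"fingers":1},{"rx":0,"ry":0,"rz":0,"x":0.0001,"y":0,"z":0,"fingers":1},{"rx":0,"ry":0,"rz":0,"x":0,"y":0,"z":0,"fingers":1},{"rx":0,"ry":0,"rz":0,"x":0,"y":0,"z":0,"fingers":1},{"rx":0,"ry":0,"rz":0,"x":0,"y":0,"z":0,"fingers":1},{"rx":0,"ry":0,"rz":0,"x":0,"y":0,"z":0,"fingers":1},{"rx":0,"ry":0,"rz":0,"x":0,"y":0,"z":0,"fingers":1},{"rx":0,"ry":0,"rz":0,"x":0,"y":0,"z":0,"fingers":1}]'
```

```text
clock: 38.52
position: [0.5669, -0.1045, 0.0225]
eef_rot: [-0.468, -0.529, -0.469, 0.53]
contact_force: [-7.0, 3.7, 2.4]
grip_width: 0.0154
```

The nose met the mount: position stopped at x 0.5669 while the force rose from 4.4 to 7.0 N. One more small step to seat it.

```bash
python3 -m pendant '[{"rx":0,"ry":0,"rz":0,"x":0.0001,"y":0,"z":0,"fingers":1},{"rx":0,"ry":0,"rz":0,"x":0.0001,"y":0,"z":0,"fingers":1},{"rx":0,"ry":0,"rz":0,"x":0.0001,"y":0,"z":0,"fingers":1},{"rx":0,"ry":0,"rz":0,"x":0.0001,"y":0,"z":0,"fingers":1},{"rx":0,"ry":0,"rz":0,"x":0,"y":0,"z":0,"fingers":1},{"rx":0,"ry":0,"rz":0,"x":0,"y":0,"z":0,"fingers":1},{"rx":0,"ry":0,"rz":0,"x":0,"y":0,"z":0,"fingers":1},{"rx":0,"ry":0,"rz":0,"x":0,"y":0,"z":0,"fingers":1},{"rx":0,"ry":0,"rz":0,"x":0,"y":0,"z":0,"fingers":1},{"rx":0,"ry":0,"rz":0,"x":0,"y":0,"z":0,"fingers":1}]'
```

```text
clock: 39.35
position: [0.5669, -0.1045, 0.0225]
eef_rot: [-0.468, -0.529, -0.469, 0.53]
contact_force: [-7.8, 3.7, 3.9]
grip_width: 0.0153
```

Total is about 8.6 N at the grip, of which some 3.5–4 N goes onto the mount beyond pivot friction. Letting go: relieve slightly and open.

```bash
python3 -m pendant '[{"rx":0,"ry":0,"rz":0,"x":-0.0002,"y":0,"z":0,"fingers":1},{"rx":0,"ry":0,"rz":0,"x":-0.0002,"y":0,"z":0,"fingers":1},{"rx":0,"ry":0,"rz":0,"x":0,"y":0,"z":0,"fingers":0},{"rx":0,"ry":0,"rz":0,"x":0,"y":0,"z":0,"fingers":0},{"rx":0,"ry":0,"rz":0,"x":0,"y":0,"z":0,"fingers":0},{"rx":0,"ry":0,"rz":0,"x":0,"y":0,"z":0,"fingers":0},{"rx":0,"ry":0,"rz":0,"x":0,"y":0,"z":0,"fingers":0},{"rx":0,"ry":0,"rz":0,"x":0,"y":0,"z":0,"fingers":0},{"rx":0,"ry":0,"rz":0,"x":0,"y":0,"z":0,"fingers":0},{"rx":0,"ry":0,"rz":0,"x":0,"y":0,"z":0,"fingers":0}]'
python3 - <<'E'
from rig import *
from h import *
s=sense();print(s['position'],s['contact_force'],s['grip_width'])
f=grab_frame("wrist");cv2.imwrite("pics/w30.png",f["image"][:,:,::-1])
E
```

```text
clock: 40.18
position: [0.5677, -0.1047, 0.0225]
eef_rot: [0.469, 0.529, 0.469, -0.529]
contact_force: [-0.4, -0.7, 0.2]
grip_width: 0.044
[ 0.56773328 -0.10473169  0.02251025] [-0.38099595 -0.71686188  0.2078229 ] 0.04398012533177004
```

View pics/w30.png

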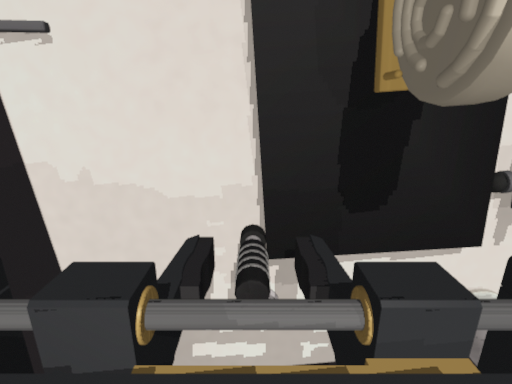

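The fingers are clear on both sides of the grip (254,265) and the nose sits against the plate edge. Lift away.

```bash
python3 -m pendant '[{"rx":0,"ry":0,"rz":0,"x":0,"y":0,"z":0.01,"fingers":0},{"rx":0,"ry":0,"rz":0,"x":0,"y":0,"z":0.015,"fingers":0},{"rx":0,"ry":0,"rz":0,"x":0,"y":0,"z":0.02,"fingers":0},{"rx":0,"ry":0,"rz":0,"x":0,"y":0,"z":0.02,"fingers":0},{"rx":0,"ry":0,"rz":0,"x":0,"y":0,"z":0.02,"fingers":0},{"rx":0,"ry":0,"rz":0,"x":0,"y":0,"z":0.02,"fingers":0},{"rx":0,"ry":0,"rz":0,"x":-0.01,"y":-0.02,"z":0.02,"fingers":0},{"rx":0,"ry":0,"rz":0,"x":-0.01,"y":-0.03,"z":0.02,"fingers":0},{"rx":0,"ry":0,"rz":0,"x":-0.01,"y":-0.035,"z":0.01,"fingers":0},{"rx":0,"ry":0,"rz":0,"x":-0.01,"y":-0.035,"z":0,"fingers":0}]'
python3 -m pendant '[{"rx":0,"ry":0,"rz":0,"x":-0.01,"y":-0.035,"z":0,"fingers":0},{"rx":0,"ry":0,"rz":0,"x":-0.01,"y":-0.035,"z":0,"fingers":0},{"rx":0,"ry":0,"rz":0,"x":-0.01,"y":-0.035,"z":0,"fingers":0},{"rx":0,"ry":0,"rz":0,"x":-0.01,"y":-0.035,"z":0,"fingers":0},{"rx":0,"ry":0,"rz":0,"x":-0.01,"y":-0.035,"z":0,"fingers":0},{"rx":0,"ry":0,"rz":0,"x":-0.01,"y":-0.03,"z":0,"fingers":0},{"rx":0,"ry":0,"rz":0,"x":-0.01,"y":-0.02,"z":0,"fingers":0},{"rx":0,"ry":0,"rz":0,"x":0,"y":0,"z":0,"fingers":0},{"rx":0,"ry":0,"rz":0,"x":0,"y":0,"z":0,"fingers":0},{"rx":0,"ry":0,"rz":0,"x":0,"y":0,"z":0,"fingers":0}]'
python3 - <<'E'
from rig import *
from h import *
f=grab_frame("top");cv2.imwrite("pics/t31.png",cv2.resize(f["image"][125:235,195:315,::-1],None,fx=5,fy=5,interpolation=cv2.INTER_CUBIC))
f=grab_frame("scene");cv2.imwrite("pics/s31.png",cv2.resize(f["image"][160:290,175:345,::-1],None,fx=4.5,fy=4.5,interpolation=cv2.INTER_CUBIC))
cv2.imwrite("pics/s31full.png",f["image"][:,:,::-1])
E
```

```text
clock: 41.07
position: [0.529, -0.2258, 0.1812]
eef_rot: [0.471, 0.53, 0.467, -0.528]
contact_force: [0.5, -0.2, 0.1]
grip_width: 0.0443
clock: 41.9
position: [0.4584, -0.4484, 0.178]
eef_rot: [0.469, 0.53, 0.469, -0.529]
contact_force: [1.3, 0.7, 0.3]
grip_width: 0.0443
```

View pics/t31.png

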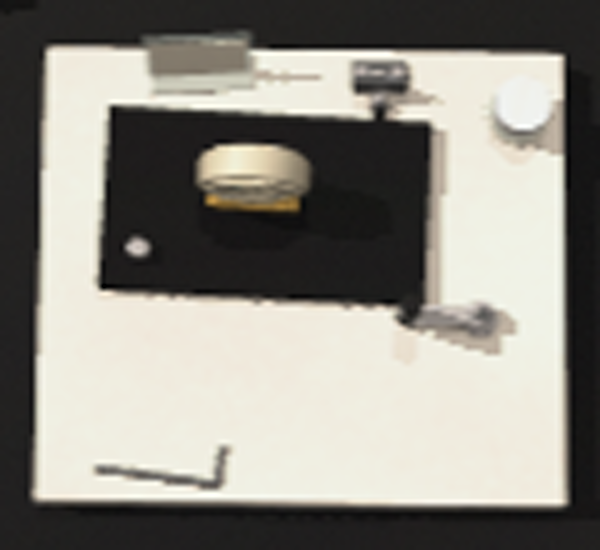

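View pics/s31.png

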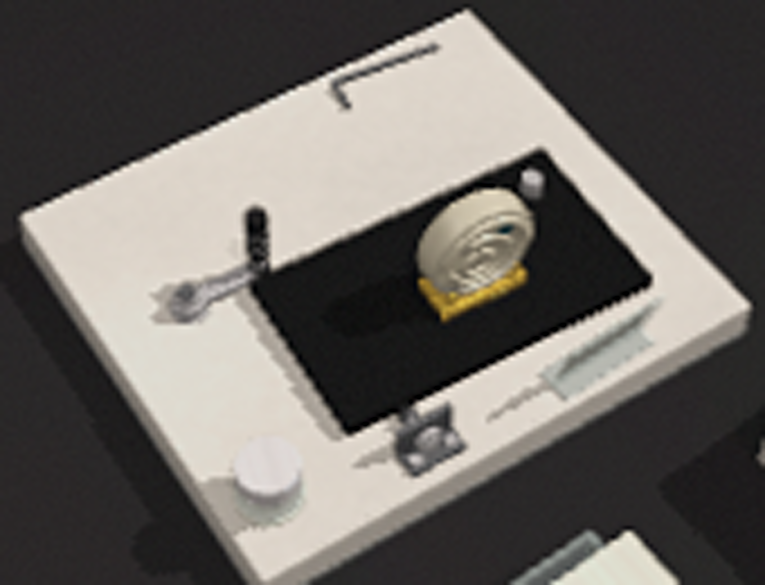

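Both views agree: the mount's far edge is on the screw tip (top (380,115)), the clamp nose is on its near edge (top (410,310)), and the label, jar and hex key haven't moved. Handing in.

```bash
python3 -c "
from rig import *
print(sense()['clock'],sense()['qvel']);print(sign_off())"
```

```text
42.0 [-0.00572076  0.00183991  0.00353413  0.00101131  0.00298078 -0.00108305
  0.00238944]
the job is handed in; nothing more can be done
None
```

The mount now rests against the set screw's rubber tip, with the clamp nose bearing on its near edge. The job was handed in at 42 s with the robot clear of everything.

- **Mount:** I pushed it near its free corner with closed fingers until it met the tip. The force rose from about 3–4 N while sliding to about 6 N at the stop (6.7 N including the vertical part). Its final angle was about -0.035 rad, measured once from the wrist camera before the clamp was pressed on.
- **Clamp:** I swung it round by its upright grip until the nose stopped on the mount's edge. The grip force rose from about 4.4 N to about 8 N, so I estimate roughly 3.5 N on the mount itself. I then let go and lifted away.
- **Last checks:** The final top and scene views show both contacts closed at about 2.5 mm per pixel; the force readings are the better evidence that they are snug. The carving is still upright on the mount, and the label, jar and hex key have not moved. I did not inspect the pen, glass block, tape roll and driver again at the end, but the arm did not go near them at working height.

**What disagreed:** The real fingertips sit about 38 mm behind the reported TCP. My first push therefore passed over the plate without moving it, and the readings showed no clear contact. I worked out the offset from the wrist pictures and corrected for it.

The clamp's true arc also lay about 1–2 mm from my estimate, giving up to about 4.5 N of sideways force at the grip.

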